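# Kit up bow handles and set the screw dispenser

## Task

Kit up this order of cabinet handles: lift every bow handle off the prongs of the rack and lay it lengthwise in a groove of the foam tray, one handle to a groove. Stand the metal cup on the bench under the spout of the screw dispenser and turn the dispenser's dial to two clicks up from its zero stop for every handle in the order (two screws each); then press the start key right down. Leave the cup under the spout and the count set, and leave the drill, tape measure and bottle where they are.

Things in the scene. Friction and masses are not known exactly. Their poses are not given: they have to be found in the camera images.
- rack: fixed dark steel rack: foot plate, two posts (x = 160 to 176 mm, 165 mm high) and from them two level round prongs, 8 mm thick, at y = -40 and 40 mm, running to x = -137 mm, top line 154 mm above the bench, the last 12 mm bent 15 mm up. Origin on the bench under the middle of the four hanging places (x about -96, -32, 32, 96 mm); x along the prongs, away from their free tips; yaw varies
- handle1: steel bow (D) handle, 90 g: bar 140 mm long, 12 wide, 10 high, with a leg 12 x 12 x 20 mm at each end (centres 128 mm apart). Origin: centre of the bar; y along the bar, legs to -z (feet 25 mm below the origin). Starts hanging with the bar across both prongs, legs down outside them, bar centre 159 mm above the bench; neighbours about 64 mm apart.
- handle2: steel bow (D) handle, 90 g: bar 140 mm long, 12 wide, 10 high, with a leg 12 x 12 x 20 mm at each end (centres 128 mm apart). Origin: centre of the bar; y along the bar, legs to -z (feet 25 mm below the origin). Starts hanging with the bar across both prongs, legs down outside them, bar centre 159 mm above the bench; neighbours about 64 mm apart. May be absent from this order.
- handle3: steel bow (D) handle, 90 g: bar 140 mm long, 12 wide, 10 high, with a leg 12 x 12 x 20 mm at each end (centres 128 mm apart). Origin: centre of the bar; y along the bar, legs to -z (feet 25 mm below the origin). Starts hanging with the bar across both prongs, legs down outside them, bar centre 159 mm above the bench; neighbours about 64 mm apart. May be absent from this order.
- handle4: steel bow (D) handle, 90 g: bar 140 mm long, 12 wide, 10 high, with a leg 12 x 12 x 20 mm at each end (centres 128 mm apart). Origin: centre of the bar; y along the bar, legs to -z (feet 25 mm below the origin). Starts hanging with the bar across both prongs, legs down outside them, bar centre 159 mm above the bench; neighbours about 64 mm apart. May be absent from this order.
- tray: loose kit tray, 0.9 kg, plywood with black foam strips between the grooves, 242 mm (its x) by 195 mm (its y), 18 mm high; its floor is 6 mm thick. Four grooves run along its y, each 171 mm long, 38 mm wide, 12 mm deep, 60 mm apart from middle to middle; a handle may stand on its feet or lie on its side there. Origin: centre of the underside
- groove1 (a point): centre of the floor of groove 1 of the tray (at tray x = -90 mm), 6 mm above the bench; axes as the tray's, y along the groove
- groove2 (a point): centre of the floor of groove 2 of the tray (at tray x = -30 mm), 6 mm above the bench; axes as the tray's, y along the groove
- groove3 (a point): centre of the floor of groove 3 of the tray (at tray x = 30 mm), 6 mm above the bench; axes as the tray's, y along the groove
- groove4 (a point): centre of the floor of groove 4 of the tray (at tray x = 90 mm), 6 mm above the bench; axes as the tray's, y along the groove
- dispenser: fixed screw dispenser, grey housing 200 (x) x 210 (y) mm, top plate 90 mm above the bench, front to -x. On top: dial, start key, and at the back (x = 30 to 94 mm) a steel hopper reaching 145 mm above the bench. A spout 34 mm wide sticks 66 mm out of the middle of the front, underside 67 mm, top 86 mm above the bench. Origin on the bench under the housing's centre; yaw varies
- drop_point (a point): point on the bench below the end of the spout, 58 mm before the middle of the housing's front; screws fall here. The spout ends 8 mm further out. Axes as the dispenser's
- count_dial (a joint): dial angle (rad): 0 at the zero stop (pointer at the long tick, fully anticlockwise from above), growing clockwise from above; one click = 0.3142 rad (18 degrees), last click 14. A sprung detent (peak 0.08 N m) pulls it to the nearest whole click. 15 ticks on the plate mark clicks 0 to 14; the dial's white line points at one. Starts at click 10 to 14, left from another job
- dial_top (a point): centre of the dial's top face, on its axis (vertical). The dial is a black fluted cylinder 44 mm in diameter; it stands from 4 to 28 mm above the top plate (118 mm above the bench at its top), on a flange 54 mm wide. Free space of 60 mm all round the axis
- start_key (a joint): travel of the start key (m): 0 up, 0.006 right down, springs back; 5 N press it right down
- start_key_top (a point): centre of the top of the start key, a round grey key 28 mm in diameter in a black collar of 44 mm, 18 mm high above the top plate when up
- cup: loose open aluminium cup, 110 g, 60 mm in outer diameter, 60 mm high, straight wall 3 mm thick. Origin: centre of the underside; z up
- drill: cordless drill lying on its side, 1.4 kg, bystander; origin on the bench under the motor housing
- tape: yellow tape measure, 70 x 36 x 62 mm, bystander; origin at the centre of the underside
- bottle: white drinking bottle with steel cap, 68 mm in diameter, 210 mm high, bystander; origin at the centre of the underside

How it is judged:
By the outcome, as a careful person would: the job done as asked, in the order asked, and still so for the second after the job is handed in, with the robot touching nothing.
Of handle2, handle3, handle4 only 1 to 3 are there at a start; the rules pass over those that are not, and their reading is None.
At some moment in a run one of cup, tray may be knocked a few centimetres aside while the robot is not near it.
Once in a run the grip may slacken for a moment while it holds something.
It also fails if it takes over 210 s, if anything falls off the work surface, if the arm or the gripper's body presses on something with over 40 N, if the wrist force passes 120 N, or if a joint passes its speed limit or range.

## Robot

A 6-joint arm with a two-finger parallel gripper is mounted at the origin on the work surface. World frame = base frame: x ahead of the robot, y to its left, z up, the work surface at z = 0. Lengths are in mm, angles in rad, forces in N, time in s.
With the tool pointing down it reaches from about 275 to 1000 mm from the base axis. Payload 8.4 kg.
Tool frame: the origin (TCP) lies on the mounting face of the last link; the fingertips stand 173 mm ahead of it and the grasp point (between the pads) lies 155 mm ahead of it; z points along the fingers, y is the direction in which the jaws open and shut (so a half turn about z gives the same grasp; the last joint's range is limited). The gripper opens to 85 mm and grips with 20 to 120 N. Pads are 22 mm wide; open, the fingers measure 114 mm over their backs; the gripper's body (76 mm by 85 mm) begins 54 mm behind the grasp point. The pads swing forward as they close: fully open they stand 13 mm farther back than shut.
Start: joints at [-1.259, 0.353, 1.633, -0, 1.155, -0.002], TCP at [192.921, -594.484, 404.681] pointing down, gripper open.
Joint ranges: [-2.63, 2.63], [-0.92, 2.1], [0.06, 2.66], [-1.3, 4.44], [0, 2.69], [-3.02, 3.02]. Speed limits (rad/s): [2.22, 2.22, 2.79, 3.14, 3.14, 3.14].

## Interface

Orientations are given as [roll, pitch, yaw] about the fixed x, y, z axes, in that order (R = Rz(yaw) Ry(pitch) Rx(roll)).
In Python, from rig import readout, imaging, ticket gives the robot as it stands.
- The arm moves only by the tool step_arm, never from a script. Its argument "deltas" is a list of rows, each an object with "translation": the shift along the tool's x, y, z in cm, a list of three; "rot": the turn, a rotation vector about the tool's x, y, z in rad, a list of three. In form: [{"translation": [x, y, z], "rot": [rx, ry, rz]}, ...]. A call has 1 to 8 rows; each row is the pose to reach, as a shift and turn from the pose commanded when the call began, along the tool's axes at that moment; what a row does not reach only later rows make up. A row lasts 1/8 s, in which the tool goes at most 62.5 mm and 10.7 degrees, less where a joint would pass 70% of its speed; a pose out of reach is approached as far as the arm can. A call with a gripper value outside its range is refused whole. "grip" is the closure in counts, from 0 (fully open) to 255 (shut), set as the call begins (left out, the last holds). The fingers move at their own pace and stop on an object; "squeeze" is the grip in N (left out, the last holds). Time passes only in rows, so rows that repeat a pose let the fingers close. It gives the time, the measured TCP pose, the force and the opening at its end, in the units of the state.
- readout.sense(): the state, without advancing time (a new reading comes with each control period).
- imaging.grab_frame(name): name is "scene" or "top"; returns a dict with "image" (384x512x3 uint8, red, green, blue), "camera_matrix" (3x3 intrinsics, pixels), "world_to_cam" (4x4, takes a point from world to camera coordinates). Camera axes: x right, y up, looking along -z (the intrinsics and any distortion apply to the point x, -y, -z); pixel columns grow to the right and rows downward; lengths in mm; the calibration is good to about 2 mm. A picture is of the moment at which its call begins. There is no depth.
- ticket.sign_off(): hands the job in, once; it reports no verdict.
The state is a dict: "clock": time; "qpos": joint angles; "qvel": joint speeds; "joint_efforts": joint torques, N m; "eef_pos": TCP position; "tcp_rot": TCP orientation; "contact_force": force on the tool from outside, world axes, zero at the start; "wrist_torque": the same for the moment, N m; "opening": opening from 0.0 (shut) to 1.0 (fully open).
Only numpy, scipy, OpenCV 4.12 (cv2) and the standard library are available. Lean on these libraries where they do the work, as an engineer would, in place of code of your own. Each camera call takes 0.05 s, during which the arm holds its last target.

## Working session

There is one attempt and no reset: what is moved stays moved. The work goes in short steps, Python scripts to look and compute and a tool call to move; the robot and the scene stay as the last step left them, time stands still between calls to the robot, and variables do not carry over. Pictures are saved under pics/ and viewed, and the job is handed in when it is done.

Besides the shell and the picture viewer there is one more tool, called as name(argument=value, ...) on one line, values as JSON. step_arm: Moves the arm, as the interface text tells. Its arguments: {"type":"object","properties":{"deltas":{"type":"array","items":{"type":"object","properties":{"translation":{"type":"array","items":{"type":"number"}},"rot":{"type":"array","items":{"type":"number"}}}}},"grip":{"type":"number"},"squeeze":{"type":"number"}},"required":["deltas"]}

```bash
ls; mkdir -p pics
cat > h.py <<'E'
import numpy as np, cv2
from rig import readout, imaging, ticket
def grab(n,fn=None):
    f=imaging.grab_frame(n)
    if fn: cv2.imwrite('pics/'+fn,f['image'][:,:,::-1])
    return f
def ray(f,u,v):
    K=f['camera_matrix'];T=np.array(f['world_to_cam'])
    d=np.linalg.inv(K)@np.array([u,v,1.]); d=np.array([d[0],-d[1],-d[2]])
    R=T[:3,:3]; c=-R.T@T[:3,3]
    return c,R.T@d
def onz(f,u,v,z):
    c,d=ray(f,u,v); return c+d*(z-c[2])/d[2]
def proj(f,p):
    T=np.array(f['world_to_cam']);q=T[:3,:3]@np.array(p,float)+T[:3,3]
    w=f['camera_matrix']@np.array([q[0],-q[1],-q[2]]); return w[:2]/w[2]
E
python3 - <<'E'
from h import *
print(readout.sense())
for n in('scene','top'):
    f=grab(n,n+'0.png'); print(f.keys(),f['camera_matrix'],f['world_to_cam'], ray(f,256,192))
    cv2.imwrite('pics/%s0b.png'%n,cv2.resize(f['image'][:,:,::-1],(800,600),interpolation=cv2.INTER_CUBIC))
E
```

```text
pics
{'clock': 0.0, 'qpos': array([-1.25937761e+00,  3.53647489e-01,  1.63415057e+00, -4.30685700e-06,
        1.15521832e+00, -2.40606348e-03]), 'qvel': array([-2.31050401e-03, -1.10874302e-03, -2.66875459e-05,  1.58591887e-04,
       -2.95585266e-03, -2.39993574e-03]), 'joint_efforts': array([ 3.15788617e-03, -6.05237961e+01, -3.42061007e+01, -6.84993643e-05,
        9.22858104e-03,  5.46765065e-06]), 'eef_pos': array([ 192.85737396, -594.24270812,  403.95489418]), 'tcp_rot': array([-3.14016891e+00,  5.12191718e-07,  3.13826527e-01]), 'contact_force': array([-0.06163135, -0.53559579,  0.28419968]), 'wrist_torque': array([ 0.02681401,  0.04699301, -0.0011968 ]), 'opening': 0.9980937328405485}
dict_keys(['image', 'camera_matrix', 'world_to_cam']) [[402.94114125   0.         256.81323951]
 [  0.         402.94114125 194.31461792]
 [  0.           0.           1.        ]] [[-4.32055745e-01  9.01834411e-01 -4.74649394e-03  2.46713053e+02]
 [-6.59026686e-01 -3.12128547e-01  6.84294964e-01  3.00435754e+02]
 [ 6.15639229e-01  2.98781637e-01  7.29189874e-01 -1.82074905e+03]
 [ 0.00000000e+00  0.00000000e+00  0.00000000e+00  1.00000000e+00]] (array([1425.51351148,  415.28663485, 1123.25611749]), array([-0.61855288, -0.30239473, -0.72524949]))
dict_keys(['image', 'camera_matrix', 'world_to_cam']) [[407.49032974   0.         253.30974136]
 [  0.         407.49032974 191.69886891]
 [  0.           0.           1.        ]] [[-8.45976142e-03 -9.99614364e-01  2.64491258e-02 -8.10569724e+00]
 [ 9.96565133e-01 -6.24903563e-03  8.25765472e-02 -5.79127767e+02]
 [-8.23794211e-02  2.70568545e-02  9.96233686e-01 -1.24949691e+03]
 [ 0.00000000e+00  0.00000000e+00  0.00000000e+00  1.00000000e+00]] (array([ 474.13713574,   22.08589458, 1292.82767164]), array([ 0.08158712, -0.03365171, -0.99612009]))
```

View pics/scene0b.png

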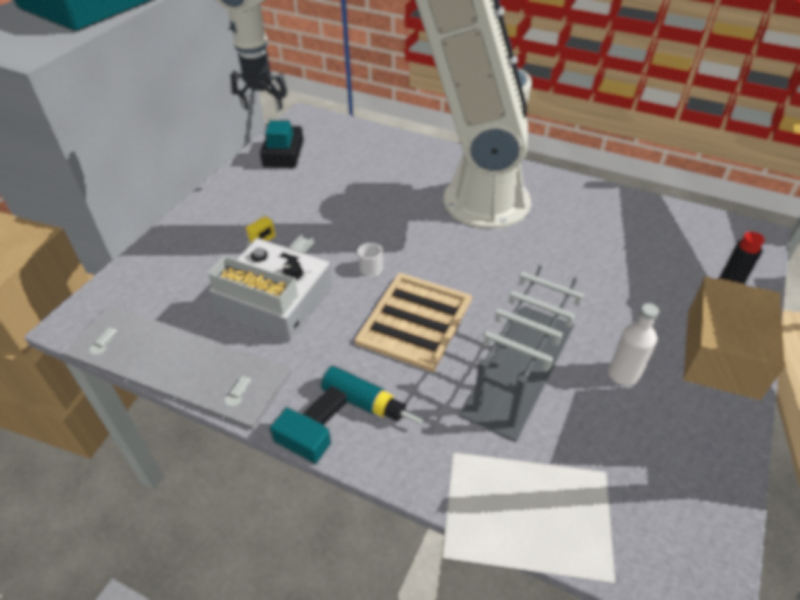

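View pics/top0b.png

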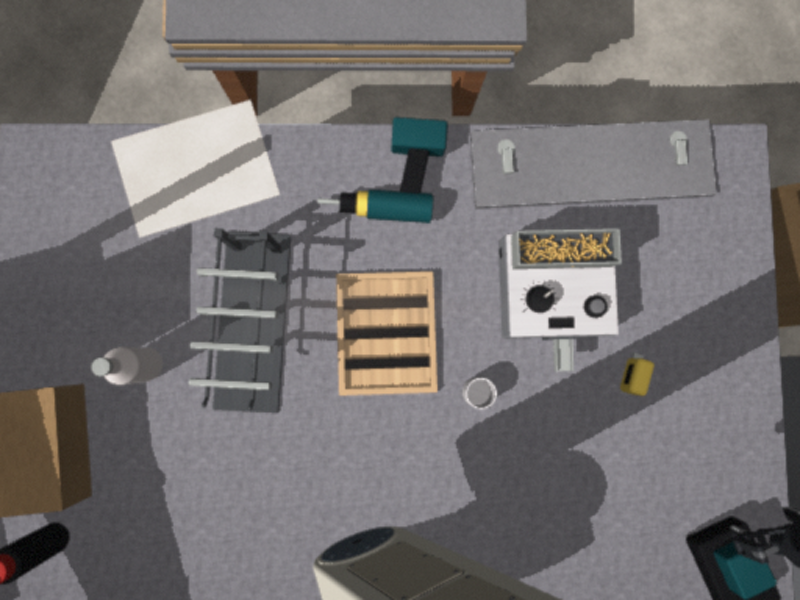

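Four handles hang in the rack (top view 190–275, 270–385), so the target is click 8. Next I'll zoom in for detail.

Run:
```python
from h import *
f=grab('top');im=f['image'][:,:,::-1]
def crop(x0,y0,x1,y1,s,fn): cv2.imwrite('pics/'+fn,cv2.resize(im[y0:y1,x0:x1],None,fx=s,fy=s,interpolation=cv2.INTER_CUBIC))
crop(115,140,290,275,4.5,'c_rack.png')
crop(290,140,440,270,5,'c_disp.png')
```

```text
(no output)
```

View pics/c_rack.png

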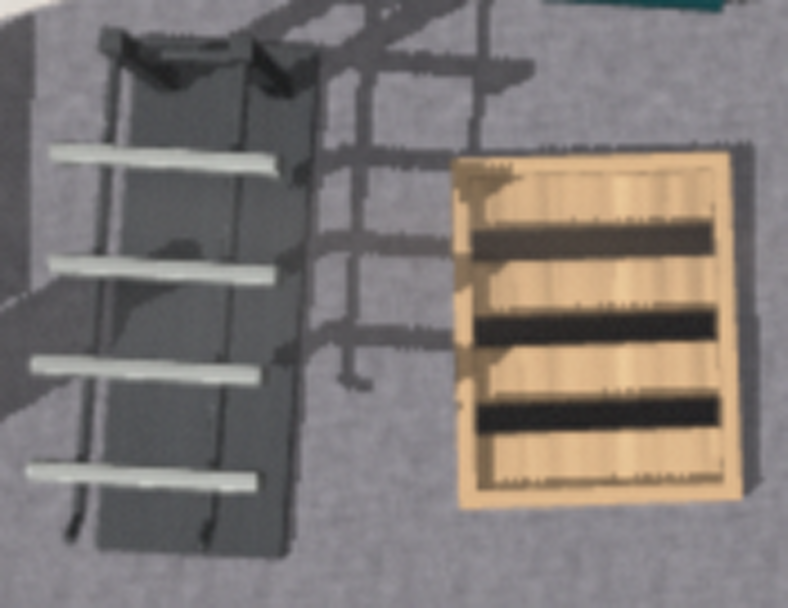

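View pics/c_disp.png

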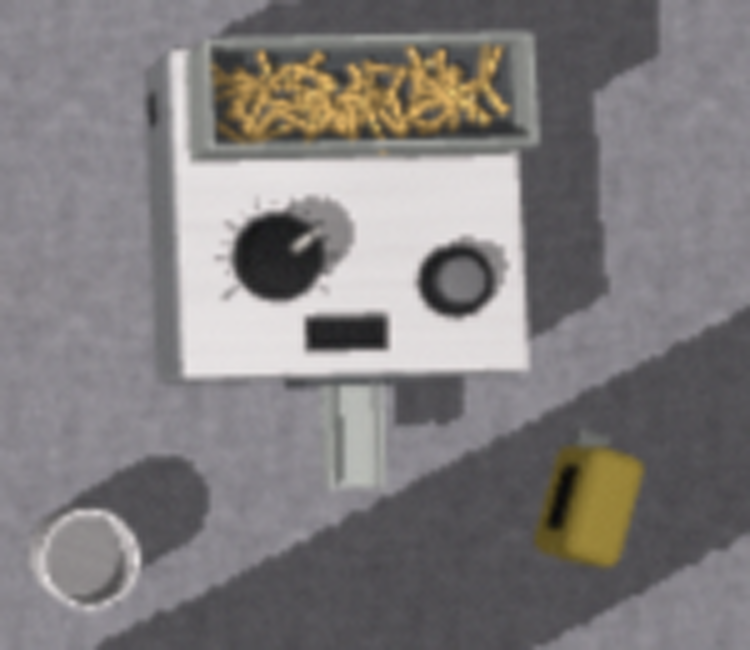

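```bash
cat > meas.py <<'E'
from h import *
def handles(f):
    im=f['image']; hsv=cv2.cvtColor(im,cv2.COLOR_RGB2HSV)
    m=((im.min(2)>140)&(hsv[...,1]<40)).astype(np.uint8); m[:165]=0;m[260:]=0;m[:,:118]=0;m[:,182:]=0
    out=[]
    n,l,s,c=cv2.connectedComponentsWithStats(m)
    for i in range(1,n):
        if s[i,4]<60: continue
        ys,xs=np.where(l==i); r=cv2.minAreaRect(np.c_[xs,ys].astype(np.float32))
        P=np.c_[xs,ys].astype(float); mu=P.mean(0); d=np.linalg.svd(P-mu,full_matrices=False)[2][0]
        t=(P-mu)@d
        a,b=[onz(f,*(mu+d*k),164) for k in(t.min()-.5,t.max()+.5)]
        if a[1]<b[1]: a,b=b,a
        out.append(((a+b)/2,a,b,np.linalg.norm(a-b),s[i,4]))
    return sorted(out,key=lambda o:-o[0][0])
def cup(f,roi):
    pass
E
python3 - <<'E'
from meas import *
np.set_printoptions(precision=1,suppress=True)
f=grab('top');im=f['image'];hsv=cv2.cvtColor(im,cv2.COLOR_RGB2HSV)
for o in handles(f): d=o[1]-o[2];print(o[0],o[3],o[4],'ang',np.degrees(np.arctan2(d[1],d[0])))
# tray
def biggest(m):
    n,l,s,c=cv2.connectedComponentsWithStats(m.astype(np.uint8)); i=1+np.argmax(s[1:,4]); return (l==i),s[i]
H,S,V=cv2.split(hsv)
m=(H>8)&(H<28)&(S>70)&(V>70);m[:165]=0;m[260:]=0;m[:,:205]=0;m[:,290:]=0
m,s=biggest(m); print('tray',s)
cs,_=cv2.findContours(m.astype(np.uint8),cv2.RETR_EXTERNAL,cv2.CHAIN_APPROX_NONE)
r=cv2.minAreaRect(np.vstack(cs)); bx=cv2.boxPoints(r); q=np.array([onz(f,*p,18) for p in bx]);print(q,'c',q.mean(0),np.linalg.norm(q-np.roll(q,1,0),axis=1))
# dispenser top
m=(im.min(2)>185);m[:140]=0;m[225:]=0;m[:,:315]=0;m[:,405:]=0
m,s=biggest(m); print('disp',s)
cs,_=cv2.findContours(m.astype(np.uint8),cv2.RETR_EXTERNAL,cv2.CHAIN_APPROX_NONE)
r=cv2.minAreaRect(np.vstack(cs)); bx=cv2.boxPoints(r);print(bx);q=np.array([onz(f,*p,90) for p in bx]);print(q,np.linalg.norm(q-np.roll(q,1,0),axis=1))
# dial, key
for nm,roi,z in(('dial',(334,178,358,202),118),('key',(372,185,392,206),108)):
    x0,y0,x1,y1=roi; g=im[y0:y1,x0:x1].max(2)<70; g,s=biggest(g); ys,xs=np.where(g)
    c=cv2.minEnclosingCircle(np.c_[xs+x0,ys+y0].astype(np.float32)); e=(c[0][0]-c[1],c[0][1]);e2=(c[0][0]+c[1],c[0][1])
    print(nm,c,onz(f,*c[0],z),np.linalg.norm(onz(f,*e,z)-onz(f,*e2,z)))
E
```

```text
[616.6 277.3 164. ] 141.24577065525548 207 ang 86.76585569471028
[548.  276.5 164. ] 140.46763898026416 196 ang 86.36233953183454
[486.7 284.  164. ] 139.4822486291402 191 ang 86.48505036442174
[421.7 287.1 164. ] 141.56435412149344 212 ang 87.14781473561494
tray [ 215  174   65   79 3825]
[[632.7 109.7  18. ]
 [638.3 -87.9  18. ]
 [396.3 -92.7  18. ]
 [391.9 101.8  18. ]] c [514.8   7.7  18. ] [241.  197.6 242.1 194.6]
disp [ 324  150   72   65 2181]
[[323.8 150. ]
 [393.3 148.2]
 [395.1 213. ]
 [325.5 214.8]]
[[ 697.8 -223.2   90. ]
 [ 702.6 -434.4   90. ]
 [ 507.4 -432.2   90. ]
 [ 503.6 -223.9   90. ]] [194.2 211.2 195.3 208.4]
dial ((345.4117736816406, 191.0), 8.646367073059082) [ 571.6 -278.1  118. ] 50.676057733577295
key ((380.6666564941406, 195.3333282470703), 6.871953964233398) [ 559.  -384.7  108. ] 40.77094436380742
```

Run:
```python
from h import *
f=grab('top');im=f['image'][:,:,::-1]
cv2.imwrite('pics/dial12.png',cv2.resize(im[175:210,328:365],None,fx=16,fy=16,interpolation=cv2.INTER_CUBIC))
f=grab('scene');im=f['image'][:,:,::-1]
cv2.imwrite('pics/sc_l.png',cv2.resize(im[130:240,125:305],None,fx=4.4,fy=4.4,interpolation=cv2.INTER_CUBIC))
```

```text
(no output)
```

View pics/dial12.png

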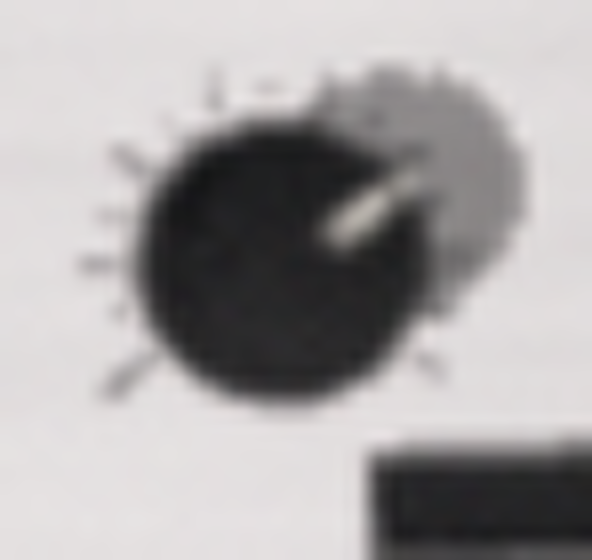

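View pics/sc_l.png

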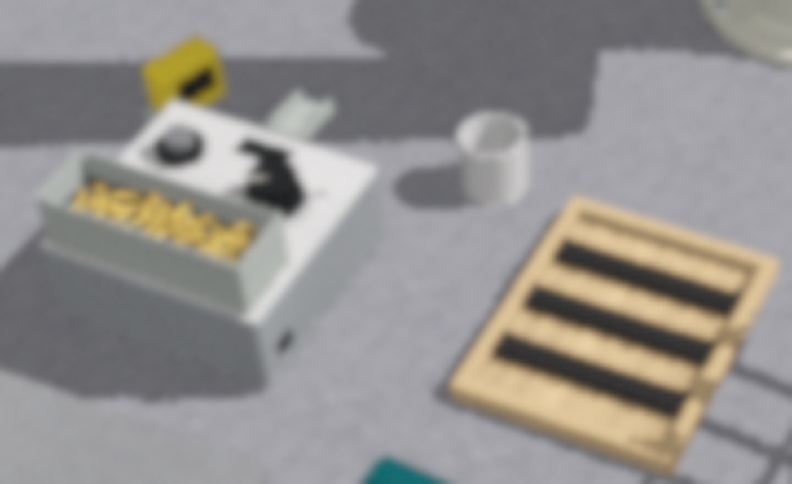

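```bash
cat > mv.py <<'E'
# usage: python3 mv.py x y z yawdeg [...]  -> tool-frame deltas (cm, rad) from the measured pose
import sys
from h import *
from scipy.spatial.transform import Rotation as Ro
s=readout.sense(); p=s['eef_pos']; R=Ro.from_euler('xyz',s['tcp_rot'])
print('t %.1f pos'%s['clock'],p.round(1),'yaw %.2f'%np.degrees(s['tcp_rot'][2]),'F',s['contact_force'].round(1),'open %.1fmm'%(85*s['opening']),'q',s['qpos'].round(2))
a=list(map(float,sys.argv[1:]))
for i in range(0,len(a),4):
    x,y,z,w=a[i:i+4]; T=Ro.from_euler('xyz',[np.pi,0,np.radians(w)])
    print((R.inv().apply(np.array([x,y,z])-p)/10).round(2).tolist(),(R.inv()*T).as_rotvec().round(3).tolist())
E
python3 mv.py 616.6 277.3 404 86.7 616.6 277.3 322 86.7
python3 - <<'E'
from h import *
f=grab('top')
for v in (193.3,212.7,231.8): print(onz(f,115+130,v,18).round(1)) if 0 else print(onz(f,247.5,v,18).round(1))
for nm,p in dict(dialaxis=(571.6,-278.1,90)).items():print(nm,proj(f,p))
E
```

```text
t 0.3 pos [ 192.9 -594.4  404.4] yaw 17.98 F [0.3 0.2 0.4] open 85.1mm q [-1.26  0.35  1.63 -0.    1.16 -0.  ]
[67.21, -69.84, 0.08] [-0.0, -0.0, -1.199]
[67.21, -69.83, 8.28] [-0.0, -0.0, -1.199]
[574.6   5.7  18. ]
[513.8   6.2  18. ]
[454.4   6.6  18. ]
dialaxis [343.042577   191.80670706]
```

step_arm(deltas=[{"translation": [67.2,-69.8,0],"rot": [0,0,-1.199]},{"translation": [67.2,-69.8,0],"rot": [0,0,-1.199]},{"translation": [67.2,-69.8,0],"rot": [0,0,-1.199]},{"translation": [67.2,-69.8,0],"rot": [0,0,-1.199]},{"translation": [67.2,-69.8,0],"rot": [0,0,-1.199]},{"translation": [67.2,-69.8,0],"rot": [0,0,-1.199]},{"translation": [67.2,-69.8,0],"rot": [0,0,-1.199]},{"translation": [67.2,-69.8,0],"rot": [0,0,-1.199]}], grip=140, squeeze=60)

```text
clock: 1.35
eef_pos: [412.1, -143.0, 405.1]
tcp_rot: [3.14, 0.0, 1.514]
contact_force: [0.5, -0.4, -0.5]
opening: 0.451
```

```bash
python3 mv.py 616.6 277.3 404 86.7 616.6 277.3 322 86.7
```

```text
t 1.4 pos [ 412.1 -143.   405.1] yaw 86.73 F [ 0.5 -0.4 -0.5] open 38.3mm q [-0.34  0.05  2.02 -0.    1.07 -0.28]
[43.12, 18.02, 0.11] [0.001, 0.0, 0.001]
[43.13, 18.01, 8.31] [0.001, 0.0, 0.001]
```

step_arm(deltas=[{"translation": [43.1,18.0,0]},{"translation": [43.1,18.0,0]},{"translation": [43.1,18.0,0]},{"translation": [43.1,18.0,0]},{"translation": [43.1,18.0,0]},{"translation": [43.1,18.0,0]},{"translation": [43.1,18.0,0]},{"translation": [43.1,18.0,0]}])

```text
schema error: expected keys translation, rot
```

```bash
python3 mv.py 616.6 277.3 322 86.7
```

```text
t 1.4 pos [ 412.1 -143.   405.1] yaw 86.73 F [ 0.5 -0.4 -0.5] open 38.3mm q [-0.34  0.05  2.02 -0.    1.07 -0.28]
[43.13, 18.01, 8.31] [0.001, 0.0, 0.001]
```

step_arm(deltas=[{"translation": [43.1,18.0,0],"rot": [0,0,0]},{"translation": [43.1,18.0,0],"rot": [0,0,0]},{"translation": [43.1,18.0,0],"rot": [0,0,0]},{"translation": [43.1,18.0,0],"rot": [0,0,0]},{"translation": [43.1,18.0,0],"rot": [0,0,0]},{"translation": [43.1,18.0,0],"rot": [0,0,0]},{"translation": [43.1,18.0,0],"rot": [0,0,0]},{"translation": [43.1,18.0,0],"rot": [0,0,0]}])

```text
clock: 2.35
eef_pos: [617.0, 278.1, 404.4]
tcp_rot: [3.141, -0.001, 1.515]
contact_force: [-0.2, -0.3, 0.8]
opening: 0.454
```

```bash
python3 mv.py 616.6 277.3 322 86.7
```

```text
t 2.4 pos [617.  278.1 404.4] yaw 86.79 F [-0.2 -0.3  0.8] open 38.6mm q [0.42 0.43 1.51 0.   1.19 0.48]
[-0.09, -0.04, 8.24] [0.0, -0.001, 0.002]
```

step_arm(deltas=[{"translation": [-0.1,0,5],"rot": [0,0,0]},{"translation": [-0.1,0,8.2],"rot": [0,0,0]},{"translation": [-0.1,0,8.2],"rot": [0,0,0]}])

```text
clock: 2.72
eef_pos: [615.2, 273.7, 319.9]
tcp_rot: [-3.137, 0.002, 1.513]
contact_force: [0.5, -0.4, -0.5]
opening: 0.45
```

step_arm(deltas=[{"translation": [0,0,0],"rot": [0,0,0]},{"translation": [0,0,0],"rot": [0,0,0]},{"translation": [0,0,0],"rot": [0,0,0]},{"translation": [0,0,0],"rot": [0,0,0]},{"translation": [0,0,0],"rot": [0,0,0]}], grip=255)

```text
clock: 3.35
eef_pos: [616.8, 274.2, 324.8]
tcp_rot: [3.139, -0.001, 1.513]
contact_force: [0.5, -0.6, 7.2]
opening: 0.119
```

```bash
python3 mv.py
python3 - <<'E'
from h import *
f=grab('scene');im=f['image'][:,:,::-1]
cv2.imwrite('pics/g1.png',cv2.resize(im[100:300,220:440],None,fx=3,fy=3,interpolation=cv2.INTER_CUBIC))
E
```

```text
t 3.4 pos [616.8 274.2 324.8] yaw 86.67 F [ 0.5 -0.6  7.2] open 10.2mm q [ 0.42  0.51  1.59 -0.    1.05  0.47]
```

View pics/g1.png

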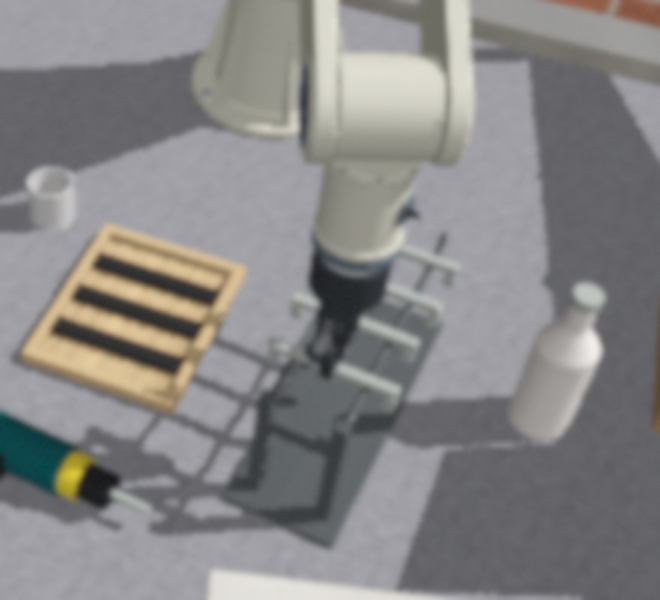

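step_arm(deltas=[{"translation": [0,0,-1],"rot": [0,0,0]},{"translation": [0,0,-4],"rot": [0,0,0]},{"translation": [0,0,-8],"rot": [0,0,0]},{"translation": [0,0,-8],"rot": [0,0,0]}])

```text
clock: 3.9
eef_pos: [617.0, 274.3, 407.1]
tcp_rot: [3.136, -0.003, 1.513]
contact_force: [0.0, -0.5, -1.8]
opening: 0.119
```

```bash
python3 mv.py 604.8 7 394 91.5
python3 - <<'E'
from h import *
f=grab('scene');im=f['image'][:,:,::-1]
cv2.imwrite('pics/g2.png',cv2.resize(im[130:280,250:400],None,fx=4,fy=4,interpolation=cv2.INTER_CUBIC))
E
```

```text
t 3.9 pos [617.  274.3 407.1] yaw 86.67 F [ 0.  -0.5 -1.8] open 10.1mm q [0.42 0.43 1.52 0.   1.19 0.47]
[-26.76, 0.32, 1.23] [0.006, -0.003, -0.084]
```

View pics/g2.png

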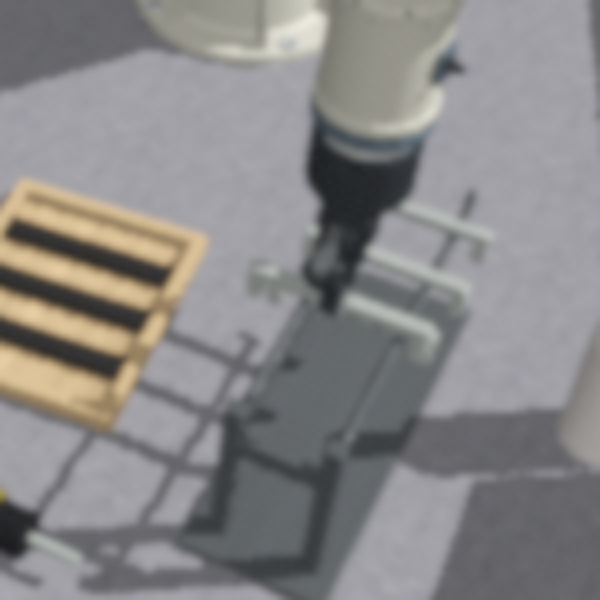

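step_arm(deltas=[{"translation": [-27.1,0.3,0],"rot": [0,0,-0.084]},{"translation": [-27.1,0.3,0],"rot": [0,0,-0.084]},{"translation": [-27.1,0.3,0],"rot": [0,0,-0.084]},{"translation": [-27.1,0.3,0],"rot": [0,0,-0.084]},{"translation": [-27.1,0.3,2],"rot": [0,0,-0.084]},{"translation": [-27.1,0.3,8],"rot": [0,0,-0.084]},{"translation": [-27.1,0.3,13],"rot": [0,0,-0.084]},{"translation": [-27.1,0.3,13],"rot": [0,0,-0.084]}])

```text
clock: 4.95
eef_pos: [601.1, 3.1, 268.3]
tcp_rot: [-3.132, -0.0, 1.597]
contact_force: [-0.6, -0.4, -0.6]
opening: 0.12
```

```bash
python3 mv.py 604.8 4 205 91.5 604.8 4 197 91.5
python3 - <<'E'
from h import *
f=grab('scene');im=f['image'][:,:,::-1]
cv2.imwrite('pics/g3.png',cv2.resize(im[130:280,200:350],None,fx=4,fy=4,interpolation=cv2.INTER_CUBIC))
f=grab('top');im=f['image'][:,:,::-1]
cv2.imwrite('pics/g3t.png',cv2.resize(im[130:280,180:330],None,fx=4,fy=4,interpolation=cv2.INTER_CUBIC))
E
```

```text
t 5.0 pos [601.1   3.1 268.3] yaw 91.47 F [-0.6 -0.4 -0.6] open 10.2mm q [ 0.    0.48  1.79  0.    0.89 -0.02]
[0.08, 0.43, 6.33] [-0.01, -0.0, -0.0]
[0.07, 0.44, 7.13] [-0.01, -0.0, -0.0]
```

View pics/g3.png

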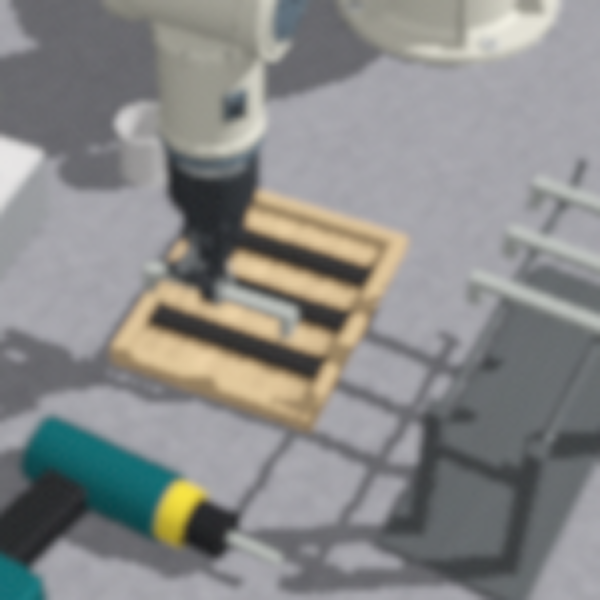

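View pics/g3t.png

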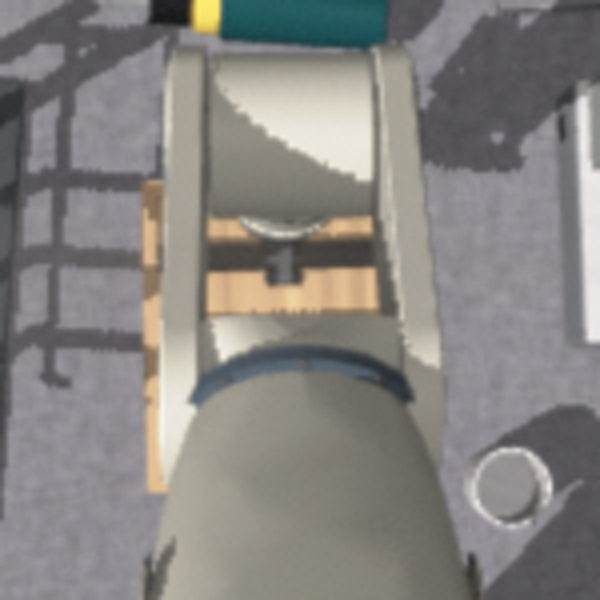

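step_arm(deltas=[{"translation": [0.1,0.35,4.5],"rot": [0,0,0]},{"translation": [0.1,0.35,6],"rot": [0,0,0]},{"translation": [0.1,0.35,6],"rot": [0,0,0]},{"translation": [0.1,0.35,6.0],"rot": [0,0,0]}])

```text
clock: 5.55
eef_pos: [607.7, 4.4, 214.4]
tcp_rot: [3.139, 0.0, 1.597]
contact_force: [1.1, 0.1, -0.2]
opening: 0.121
```

```bash
python3 mv.py 604.8 4 197 91.5
python3 - <<'E'
from h import *
f=grab('scene');im=f['image'][:,:,::-1]
cv2.imwrite('pics/g4.png',cv2.resize(im[130:280,200:350],None,fx=4,fy=4,interpolation=cv2.INTER_CUBIC))
E
```

```text
t 5.5 pos [607.7   4.4 214.4] yaw 91.49 F [ 1.1  0.1 -0.2] open 10.3mm q [ 0.    0.56  1.8  -0.    0.78 -0.02]
[-0.03, -0.29, 1.74] [0.002, 0.0, -0.0]
```

View pics/g4.png

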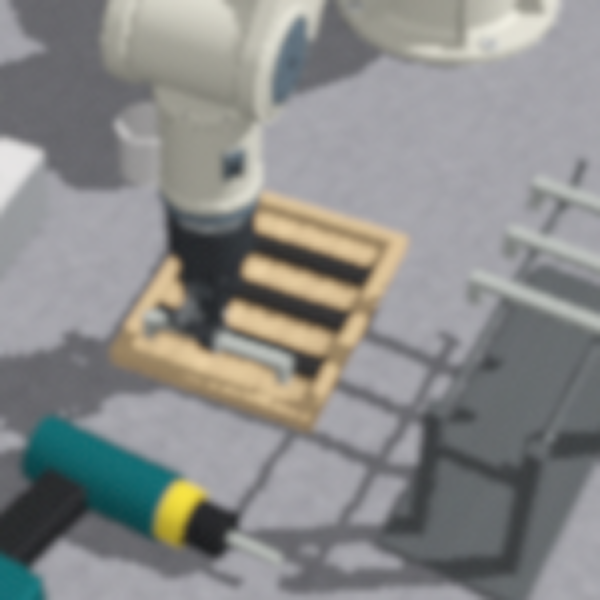

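step_arm(deltas=[{"translation": [0,-0.3,0.8],"rot": [0,0,0]},{"translation": [0,-0.3,1.3],"rot": [0,0,0]},{"translation": [0,-0.3,1.7],"rot": [0,0,0]},{"translation": [0,-0.3,1.7],"rot": [0,0,0]},{"translation": [0,-0.3,1.7],"rot": [0,0,0]}])

```text
clock: 6.22
eef_pos: [603.9, 4.3, 196.9]
tcp_rot: [-3.141, -0.0, 1.597]
contact_force: [-5.4, -0.1, 15.8]
opening: 0.122
```

```bash
python3 mv.py 604.8 4 197 91.5
```

```text
t 6.2 pos [603.9   4.3 196.9] yaw 91.49 F [-5.4 -0.1 15.8] open 10.3mm q [ 0.    0.58  1.82  0.    0.75 -0.02]
[-0.03, 0.09, -0.01] [-0.0, -0.0, -0.0]
```

step_arm(deltas=[{"translation": [0,0,-0.1],"rot": [0,0,0]},{"translation": [0,0,-0.1],"rot": [0,0,0]},{"translation": [0,0,-0.1],"rot": [0,0,0]},{"translation": [0,0,-0.1],"rot": [0,0,0]}], grip=150)

```text
clock: 6.72
eef_pos: [603.9, 4.3, 196.5]
tcp_rot: [-3.141, 0.0, 1.597]
contact_force: [0.4, -0.6, 0.1]
opening: 0.412
```

step_arm(deltas=[{"translation": [0,0,-2],"rot": [0,0,0]},{"translation": [0,0,-8],"rot": [0,0,0]},{"translation": [0,0,-14],"rot": [0,0,0]},{"translation": [0,0,-20],"rot": [0,0,0]},{"translation": [27,1,-20],"rot": [0,0,0]},{"translation": [27,5,-20],"rot": [0,0,0.084]},{"translation": [27,5,-20],"rot": [0,0,0.084]},{"translation": [27,5,-20],"rot": [0,0,0.084]}])

```text
clock: 7.72
eef_pos: [641.8, 252.5, 398.6]
tcp_rot: [3.14, -0.001, 1.513]
contact_force: [1.8, -0.3, 0.7]
opening: 0.406
```

step_arm(deltas=[{"translation": [4,0,0],"rot": [0,0,0]},{"translation": [4,0,0],"rot": [0,0,0]}])

```text
clock: 7.98
eef_pos: [643.7, 293.4, 397.8]
tcp_rot: [3.141, -0.001, 1.516]
contact_force: [0.1, 0.0, -0.0]
opening: 0.413
```

```bash
python3 mv.py 548 276.5 322 86.4
python3 - <<'E'
from h import *
f=grab('scene');im=f['image'][:,:,::-1]
cv2.imwrite('pics/g5.png',cv2.resize(im[130:280,200:350],None,fx=4,fy=4,interpolation=cv2.INTER_CUBIC))
f=grab('top');im=f['image'][:,:,::-1]
cv2.imwrite('pics/g5t.png',cv2.resize(im[130:280,110:310],None,fx=3.5,fy=3.5,interpolation=cv2.INTER_CUBIC))
E
```

```text
t 8.0 pos [643.7 293.4 397.8] yaw 86.87 F [ 0.1  0.  -0. ] open 35.1mm q [0.43 0.49 1.45 0.   1.21 0.48]
[-2.22, -9.47, 7.57] [0.001, -0.001, 0.008]
```

View pics/g5.png

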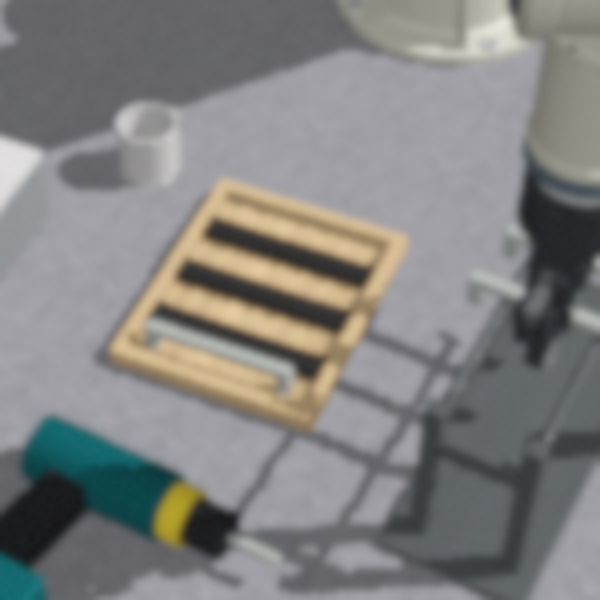

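View pics/g5t.png

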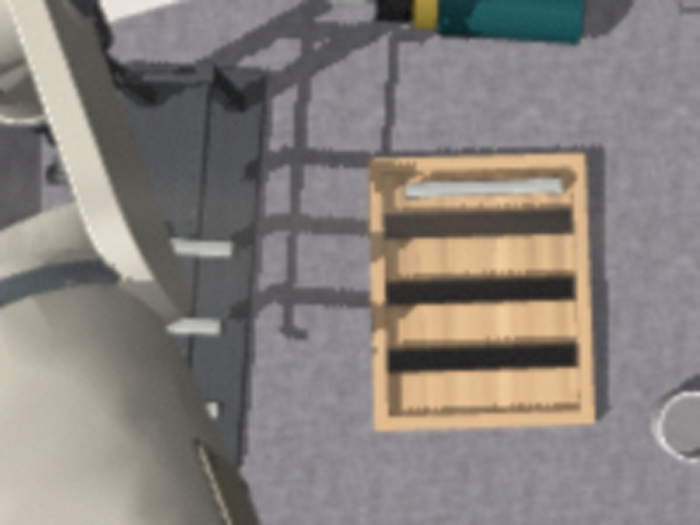

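Handle 1 stands in the far groove (scene crop ~215,360; top crop ~485,188). On to the second.

step_arm(deltas=[{"translation": [-2.0,-9.5,0],"rot": [0,0,0.008]},{"translation": [-2.0,-9.5,0],"rot": [0,0,0.008]},{"translation": [-2.0,-9.5,0],"rot": [0,0,0.008]},{"translation": [-2.0,-9.5,3.5],"rot": [0,0,0.008]},{"translation": [-2.0,-9.5,7.3],"rot": [0,0,0.008]},{"translation": [-2.0,-9.5,7.3],"rot": [0,0,0.008]},{"translation": [-2.0,-9.5,7.3],"rot": [0,0,0.008]}])

```text
clock: 8.95
eef_pos: [549.3, 275.8, 325.1]
tcp_rot: [3.14, -0.001, 1.504]
contact_force: [-0.3, 0.1, -0.7]
opening: 0.411
```

step_arm(deltas=[{"translation": [0,0,0],"rot": [0,0,0]},{"translation": [0,0,0],"rot": [0,0,0]},{"translation": [0,0,0],"rot": [0,0,0]},{"translation": [0,0,0],"rot": [0,0,0]},{"translation": [0,0,0],"rot": [0,0,0]}], grip=255)

```text
clock: 9.57
eef_pos: [548.8, 276.2, 325.5]
tcp_rot: [3.139, -0.001, 1.505]
contact_force: [0.9, -1.8, 6.2]
opening: 0.115
```

```bash
python3 mv.py
```

```text
t 9.6 pos [548.8 276.2 325.5] yaw 86.23 F [ 0.9 -1.8  6.2] open 9.8mm q [ 0.46  0.42  1.73 -0.    0.99  0.53]
```

```bash
python3 mv.py 548.8 276.2 400 86.2 544.5 6.5 400 91.5 544.5 6.5 240 91.5
```

```text
t 9.6 pos [548.8 276.2 325.5] yaw 86.23 F [ 0.9 -1.8  6.2] open 9.8mm q [ 0.46  0.42  1.73 -0.    0.99  0.53]
[0.01, 0.02, -7.45] [0.003, -0.001, 0.001]
[-26.93, 1.36, -7.47] [0.003, -0.001, -0.092]
[-26.95, 1.32, 8.53] [0.003, -0.001, -0.092]
```

step_arm(deltas=[{"translation": [0,0,-2],"rot": [0,0,0]},{"translation": [0,0,-7.5],"rot": [0,0,0]},{"translation": [-6,0.3,-7.5],"rot": [0,0,-0.02]},{"translation": [-12,0.6,-7.5],"rot": [0,0,-0.05]},{"translation": [-18,0.9,-7.5],"rot": [0,0,-0.08]},{"translation": [-24,1.2,-7.5],"rot": [0,0,-0.092]},{"translation": [-26.9,1.35,-7.5],"rot": [0,0,-0.092]},{"translation": [-26.9,1.35,-4],"rot": [0,0,-0.092]}])

```text
clock: 10.58
eef_pos: [545.1, 4.6, 366.4]
tcp_rot: [3.135, 0.001, 1.594]
contact_force: [0.6, 0.4, -0.6]
opening: 0.12
```

step_arm(deltas=[{"translation": [0,0,6],"rot": [0,0,0]},{"translation": [0,0,12],"rot": [0,0,0]},{"translation": [0,0,12],"rot": [0,0,0]},{"translation": [0,0,12],"rot": [0,0,0]}])

```text
clock: 11.08
eef_pos: [545.0, 6.8, 245.7]
tcp_rot: [3.139, 0.0, 1.597]
contact_force: [0.4, 0.3, -0.5]
opening: 0.131
```

```bash
python3 mv.py 544.5 6.5 198 91.5
python3 - <<'E'
from h import *
f=grab('scene');im=f['image'][:,:,::-1]
cv2.imwrite('pics/g6.png',cv2.resize(im[130:280,200:350],None,fx=4,fy=4,interpolation=cv2.INTER_CUBIC))
E
```

```text
t 11.1 pos [545.    6.8 245.7] yaw 91.50 F [ 0.4  0.3 -0.5] open 11.1mm q [ 0.01  0.44  1.93 -0.    0.77 -0.02]
[-0.03, -0.06, 4.77] [0.002, 0.0, 0.0]
```

View pics/g6.png

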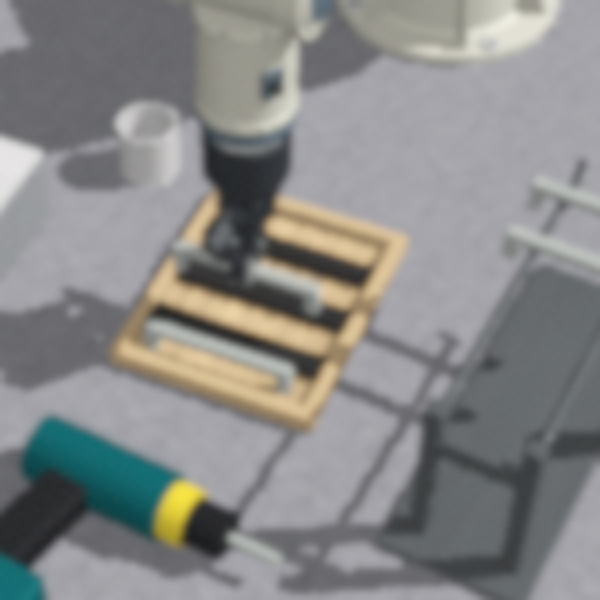

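step_arm(deltas=[{"translation": [0,0,2],"rot": [0,0,0]},{"translation": [0,0,3.6],"rot": [0,0,0]},{"translation": [0,0,4.2],"rot": [0,0,0]},{"translation": [0,0,4.2],"rot": [0,0,0]},{"translation": [0,0,4.2],"rot": [0,0,0]}])

```text
clock: 11.75
eef_pos: [544.2, 6.7, 202.2]
tcp_rot: [3.141, 0.0, 1.597]
contact_force: [-0.3, 0.4, -1.7]
opening: 0.114
```

```bash
python3 mv.py 544.5 6.5 198 91.5
```

```text
t 11.8 pos [544.2   6.7 202.2] yaw 91.49 F [-0.3  0.4 -1.7] open 9.7mm q [ 0.01  0.51  1.95  0.    0.69 -0.02]
[-0.02, 0.03, 0.42] [0.001, 0.0, -0.0]
```

step_arm(deltas=[{"translation": [0,0,0.25],"rot": [0,0,0]},{"translation": [0,0,0.45],"rot": [0,0,0]},{"translation": [0,0,0.45],"rot": [0,0,0]}])

```text
clock: 12.12
eef_pos: [544.1, 6.7, 197.6]
tcp_rot: [3.141, -0.0, 1.597]
contact_force: [-1.1, 0.2, 5.5]
opening: 0.118
```

```bash
python3 mv.py 544.5 6.5 198 91.5
```

```text
t 12.1 pos [544.1   6.7 197.6] yaw 91.48 F [-1.1  0.2  5.5] open 10.0mm q [ 0.01  0.51  1.95  0.    0.68 -0.02]
[-0.02, 0.04, -0.04] [0.0, -0.0, -0.0]
```

Touching down; release, and go to handle 3.

step_arm(deltas=[{"translation": [0,0,0],"rot": [0,0,0]},{"translation": [0,0,0],"rot": [0,0,0]},{"translation": [0,0,0],"rot": [0,0,0]},{"translation": [0,0,0],"rot": [0,0,0]}], grip=150)

```text
clock: 12.62
eef_pos: [543.9, 6.7, 197.1]
tcp_rot: [-3.141, 0.0, 1.597]
contact_force: [-0.1, -0.5, -0.3]
opening: 0.412
```

```bash
python3 mv.py 486.7 284 400 86.5 486.7 284 322 86.5
```

```text
t 12.6 pos [543.9   6.7 197.1] yaw 91.49 F [-0.1 -0.5 -0.3] open 35.0mm q [ 0.01  0.52  1.95 -0.    0.68 -0.02]
[27.87, -5.0, -20.29] [-0.0, 0.0, 0.087]
[27.87, -5.0, -12.49] [-0.0, 0.0, 0.087]
```

step_arm(deltas=[{"translation": [0,0,-3],"rot": [0,0,0]},{"translation": [0,0,-9],"rot": [0,0,0]},{"translation": [0,0,-15],"rot": [0,0,0]},{"translation": [0,0,-20],"rot": [0,0,0]},{"translation": [6,-1,-20.3],"rot": [0,0,0]},{"translation": [12,-2,-20.3],"rot": [0,0,0]},{"translation": [18,-3,-20.3],"rot": [0,0,0]},{"translation": [27.9,-5,-20.3],"rot": [0,0,0.087]}])

```text
clock: 13.62
eef_pos: [494.7, 248.5, 400.4]
tcp_rot: [3.141, -0.0, 1.508]
contact_force: [1.4, 0.2, -0.1]
opening: 0.411
```

```bash
python3 - <<'E'
from h import *
f=grab('scene');im=f['image'][:,:,::-1]
cv2.imwrite('pics/g7.png',cv2.resize(im[130:280,200:380],None,fx=4,fy=4,interpolation=cv2.INTER_CUBIC))
E
python3 mv.py 486.7 284 400 86.5 486.7 284 324 86.5
```

```text
t 13.7 pos [493.1 254.4 400.4] yaw 86.13 F [-1.5  4.6  0.9] open 35.2mm q [0.47 0.25 1.79 0.   1.1  0.54]
[2.91, -0.84, 0.06] [-0.0, -0.004, -0.006]
[2.88, -0.84, 7.66] [-0.0, -0.004, -0.006]
```

View pics/g7.png

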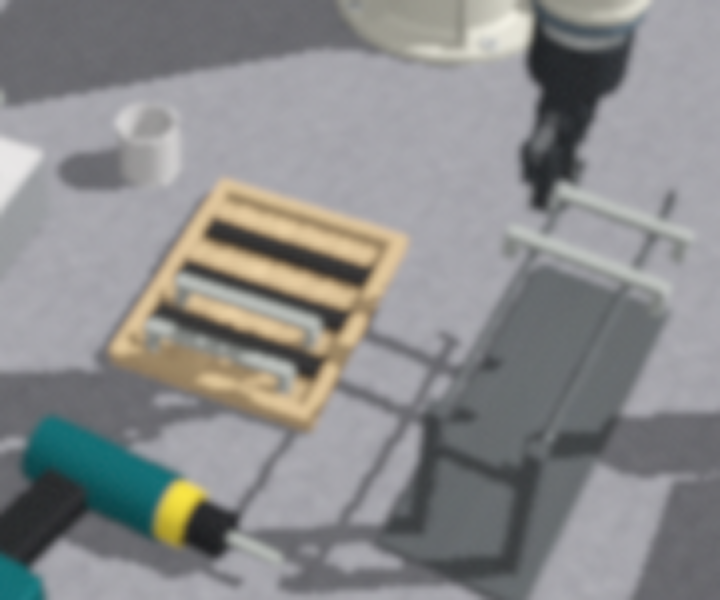

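Two handles are in their grooves (crop 250,305 and 220,355), tray unmoved.

step_arm(deltas=[{"translation": [2.7,-0.6,0],"rot": [0,0,-0.004]},{"translation": [2.7,-0.6,0],"rot": [0,0,-0.004]},{"translation": [2.7,-0.6,0],"rot": [0,0,-0.004]},{"translation": [2.7,-0.6,0],"rot": [0,0,-0.004]}])

```text
clock: 14.18
eef_pos: [491.2, 273.2, 400.1]
tcp_rot: [-3.142, 0.0, 1.513]
contact_force: [-0.1, 0.5, -0.1]
opening: 0.408
```

```bash
python3 mv.py 486.7 284 324 86.5
```

```text
t 14.2 pos [491.2 273.2 400.1] yaw 86.68 F [-0.1  0.5 -0.1] open 34.6mm q [ 0.51  0.26  1.77 -0.    1.11  0.56]
[1.06, -0.51, 7.61] [-0.0, 0.0, 0.003]
```

step_arm(deltas=[{"translation": [1.1,-0.5,1],"rot": [0,0,0]},{"translation": [1.1,-0.5,5],"rot": [0,0,0]},{"translation": [1.1,-0.5,7.6],"rot": [0,0,0]},{"translation": [1.1,-0.5,7.6],"rot": [0,0,0]},{"translation": [1.1,-0.5,7.6],"rot": [0,0,0]}])

```text
clock: 14.8
eef_pos: [486.9, 285.7, 324.9]
tcp_rot: [3.141, -0.001, 1.514]
contact_force: [0.7, 0.3, 0.2]
opening: 0.41
```

step_arm(deltas=[{"translation": [0,0,0],"rot": [0,0,0]},{"translation": [0,0,0],"rot": [0,0,0]},{"translation": [0,0,0],"rot": [0,0,0]},{"translation": [0,0,0],"rot": [0,0,0]},{"translation": [0,0,0],"rot": [0,0,0]}], grip=255)

```text
clock: 15.42
eef_pos: [487.0, 285.6, 325.5]
tcp_rot: [3.14, -0.001, 1.514]
contact_force: [-1.5, 0.5, 6.8]
opening: 0.117
```

```bash
python3 mv.py 486.7 284 400 86.5 484.5 6.5 400 91.5 484.5 6.5 240 91.5
```

```text
t 15.4 pos [487.  285.6 325.5] yaw 86.73 F [-1.5  0.5  6.8] open 9.9mm q [ 0.53  0.35  1.84 -0.    0.95  0.58]
[-0.15, -0.01, -7.45] [0.002, -0.001, 0.004]
[-27.87, 1.36, -7.48] [0.002, -0.001, -0.083]
[-27.89, 1.33, 8.52] [0.002, -0.001, -0.083]
```

step_arm(deltas=[{"translation": [0,0,-2],"rot": [0,0,0]},{"translation": [0,0,-7.5],"rot": [0,0,0]},{"translation": [-6,0.3,-7.5],"rot": [0,0,-0.02]},{"translation": [-12,0.6,-7.5],"rot": [0,0,-0.05]},{"translation": [-18,0.9,-7.5],"rot": [0,0,-0.08]},{"translation": [-24,1.2,-7.5],"rot": [0,0,-0.083]},{"translation": [-27.8,1.35,-7.5],"rot": [0,0,-0.083]},{"translation": [-27.8,1.35,-4],"rot": [0,0,-0.083]}])

```text
clock: 16.42
eef_pos: [485.2, 4.7, 366.2]
tcp_rot: [3.136, 0.001, 1.593]
contact_force: [0.1, 0.3, -0.9]
opening: 0.118
```

step_arm(deltas=[{"translation": [0,0,6],"rot": [0,0,0]},{"translation": [0,0,12],"rot": [0,0,0]},{"translation": [0,0,12],"rot": [0,0,0]},{"translation": [0,0,12],"rot": [0,0,0]}])

```text
clock: 16.92
eef_pos: [485.1, 7.1, 245.9]
tcp_rot: [3.14, 0.0, 1.597]
contact_force: [0.6, 1.0, -0.9]
opening: 0.121
```

```bash
python3 mv.py 484.5 6.5 198 91.5
python3 - <<'E'
from h import *
f=grab('scene');im=f['image'][:,:,::-1]
cv2.imwrite('pics/g8.png',cv2.resize(im[130:280,200:350],None,fx=4,fy=4,interpolation=cv2.INTER_CUBIC))
E
```

```text
t 16.9 pos [485.1   7.1 245.9] yaw 91.49 F [ 0.6  1.  -0.9] open 10.3mm q [ 0.01  0.36  2.06  0.    0.72 -0.01]
[-0.06, -0.07, 4.79] [0.002, 0.0, -0.0]
```

View pics/g8.png

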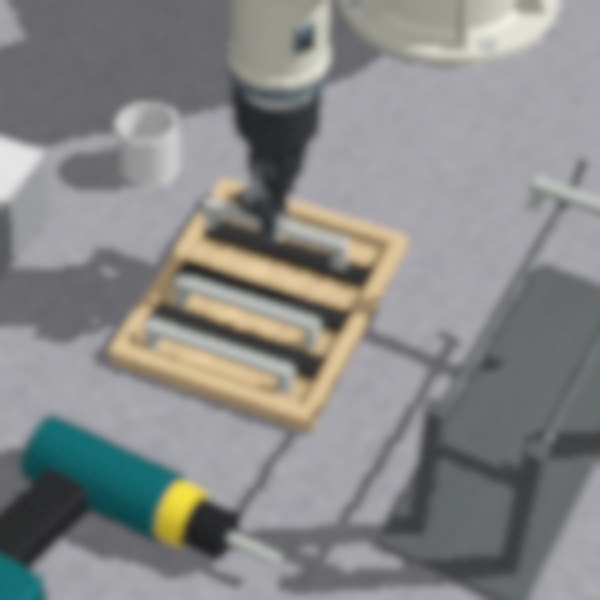

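Tray unmoved, third handle level in the gripper above groove 3. Lowering.

step_arm(deltas=[{"translation": [0,0,2],"rot": [0,0,0]},{"translation": [0,0,3.6],"rot": [0,0,0]},{"translation": [0,0,4.3],"rot": [0,0,0]},{"translation": [0,0,4.7],"rot": [0,0,0]},{"translation": [0,0,4.7],"rot": [0,0,0]},{"translation": [0,0,4.7],"rot": [0,0,0]}])

```text
clock: 17.73
eef_pos: [484.5, 7.1, 197.6]
tcp_rot: [3.141, -0.0, 1.597]
contact_force: [-0.5, 0.8, 3.1]
opening: 0.117
```

```bash
python3 mv.py 484.5 6.5 197.5 91.5
```

```text
t 17.7 pos [484.5   7.1 197.6] yaw 91.49 F [-0.5  0.8  3.1] open 10.0mm q [ 0.01  0.45  2.08  0.    0.61 -0.01]
[-0.06, 0.0, 0.01] [0.001, -0.0, -0.0]
```

step_arm(deltas=[{"translation": [0,0,0],"rot": [0,0,0]},{"translation": [0,0,0],"rot": [0,0,0]},{"translation": [0,0,0],"rot": [0,0,0]},{"translation": [0,0,0],"rot": [0,0,0]}], grip=150)

```text
clock: 18.23
eef_pos: [484.2, 7.1, 197.1]
tcp_rot: [-3.142, -0.0, 1.597]
contact_force: [0.3, -0.9, 0.9]
opening: 0.409
```

```bash
python3 mv.py 421.7 287.1 400 87 421.7 287.1 324 87
```

```text
t 18.2 pos [484.2   7.1 197.1] yaw 91.49 F [ 0.3 -0.9  0.9] open 34.8mm q [ 0.01  0.45  2.08  0.    0.61 -0.01]
[28.16, -5.52, -20.28] [-0.0, -0.0, 0.078]
[28.16, -5.52, -12.68] [-0.0, -0.0, 0.078]
```

step_arm(deltas=[{"translation": [0,0,-3],"rot": [0,0,0]},{"translation": [0,0,-9],"rot": [0,0,0]},{"translation": [0,0,-15],"rot": [0,0,0]},{"translation": [0,0,-20],"rot": [0,0,0]},{"translation": [6,-1,-20.3],"rot": [0,0,0]},{"translation": [12,-2,-20.3],"rot": [0,0,0]},{"translation": [18,-3,-20.3],"rot": [0,0,0.03]},{"translation": [24,-4.5,-20.3],"rot": [0,0,0.078]}])

```text
clock: 19.23
eef_pos: [432.4, 247.6, 400.4]
tcp_rot: [3.141, -0.0, 1.517]
contact_force: [1.2, -0.3, -0.2]
opening: 0.414
```

step_arm(deltas=[{"translation": [4.2,-1,0],"rot": [0,0,0]},{"translation": [4.2,-1,0],"rot": [0,0,0]},{"translation": [4.2,-1,0],"rot": [0,0,0]},{"translation": [4.2,-1,0],"rot": [0,0,0]}])

```text
clock: 19.73
eef_pos: [425.4, 287.3, 400.1]
tcp_rot: [-3.141, 0.0, 1.518]
contact_force: [1.4, -0.1, 0.5]
opening: 0.412
```

```bash
python3 mv.py 421.7 287.1 324 87
```

```text
t 19.7 pos [425.4 287.3 400.1] yaw 86.96 F [ 1.4 -0.1  0.5] open 35.0mm q [ 0.59  0.18  1.87 -0.    1.08  0.64]
[-0.04, -0.36, 7.61] [-0.0, 0.0, -0.001]
```

step_arm(deltas=[{"translation": [0,-0.35,1],"rot": [0,0,0]},{"translation": [0,-0.35,5],"rot": [0,0,0]},{"translation": [0,-0.35,7.6],"rot": [0,0,0]},{"translation": [0,-0.35,7.6],"rot": [0,0,0]},{"translation": [0,-0.35,7.6],"rot": [0,0,0]}])

```text
clock: 20.35
eef_pos: [422.0, 288.4, 324.8]
tcp_rot: [3.141, -0.0, 1.518]
contact_force: [-0.5, -0.8, 0.1]
opening: 0.409
```

step_arm(deltas=[{"translation": [0,0,0],"rot": [0,0,0]},{"translation": [0,0,0],"rot": [0,0,0]},{"translation": [0,0,0],"rot": [0,0,0]},{"translation": [0,0,0],"rot": [0,0,0]},{"translation": [0,0,0],"rot": [0,0,0]}], grip=255)

```text
clock: 20.98
eef_pos: [422.1, 288.7, 325.4]
tcp_rot: [3.14, -0.001, 1.519]
contact_force: [0.5, -0.8, 7.0]
opening: 0.118
```

```bash
python3 mv.py 421.7 287 400 87 424.5 6.5 400 91.5 424.5 6.5 240 91.5
```

```text
t 21.0 pos [422.1 288.7 325.4] yaw 87.03 F [ 0.5 -0.8  7. ] open 10.0mm q [ 0.6   0.27  1.95 -0.    0.92  0.65]
[-0.16, -0.01, -7.46] [0.002, -0.001, 0.001]
[-28.16, 1.72, -7.49] [0.002, -0.001, -0.078]
[-28.18, 1.69, 8.51] [0.002, -0.001, -0.078]
```

step_arm(deltas=[{"translation": [0,0,-2],"rot": [0,0,0]},{"translation": [0,0,-7.5],"rot": [0,0,0]},{"translation": [-6,0.4,-7.5],"rot": [0,0,-0.02]},{"translation": [-12,0.8,-7.5],"rot": [0,0,-0.05]},{"translation": [-18,1.2,-7.5],"rot": [0,0,-0.078]},{"translation": [-24,1.5,-7.5],"rot": [0,0,-0.078]},{"translation": [-28,1.7,-7.5],"rot": [0,0,-0.078]},{"translation": [-28,1.7,-4],"rot": [0,0,-0.078]}])

```text
clock: 21.98
eef_pos: [425.1, 5.7, 366.1]
tcp_rot: [3.135, 0.001, 1.593]
contact_force: [0.5, 0.2, -1.0]
opening: 0.124
```

step_arm(deltas=[{"translation": [0,0,6],"rot": [0,0,0]},{"translation": [0,0,12],"rot": [0,0,0]},{"translation": [0,0,12],"rot": [0,0,0]},{"translation": [0,0,12],"rot": [0,0,0]}])

```text
clock: 22.48
eef_pos: [425.0, 8.0, 245.9]
tcp_rot: [3.14, 0.0, 1.597]
contact_force: [-0.3, -0.5, 0.1]
opening: 0.121
```

```bash
python3 mv.py 424.5 6.5 198 91.5
python3 - <<'E'
from h import *
f=grab('scene');im=f['image'][:,:,::-1]
cv2.imwrite('pics/g9.png',cv2.resize(im[130:280,200:350],None,fx=4,fy=4,interpolation=cv2.INTER_CUBIC))
E
```

```text
t 22.5 pos [425.    8.  245.9] yaw 91.50 F [-0.3 -0.5  0.1] open 10.3mm q [ 0.02  0.29  2.18  0.    0.67 -0.01]
[-0.15, -0.06, 4.79] [0.002, 0.0, -0.0]
```

View pics/g9.png

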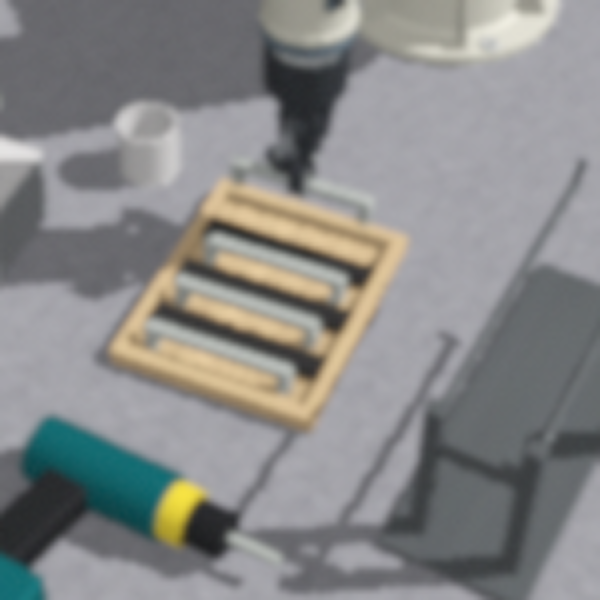

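step_arm(deltas=[{"translation": [0,0,2],"rot": [0,0,0]},{"translation": [0,0,3.6],"rot": [0,0,0]},{"translation": [0,0,4.3],"rot": [0,0,0]},{"translation": [0,0,4.7],"rot": [0,0,0]},{"translation": [0,0,4.7],"rot": [0,0,0]},{"translation": [0,0,4.7],"rot": [0,0,0]}])

```text
clock: 23.28
eef_pos: [424.4, 8.0, 197.7]
tcp_rot: [3.141, -0.0, 1.597]
contact_force: [0.5, 0.5, -0.5]
opening: 0.12
```

```bash
python3 mv.py
python3 - <<'E'
from h import *
f=grab('scene');im=f['image'][:,:,::-1]
cv2.imwrite('pics/g10.png',cv2.resize(im[130:280,200:350],None,fx=4,fy=4,interpolation=cv2.INTER_CUBIC))
E
```

```text
t 23.3 pos [424.4   8.  197.7] yaw 91.49 F [ 0.5  0.5 -0.5] open 10.2mm q [ 0.02  0.39  2.2   0.    0.55 -0.01]
```

View pics/g10.png

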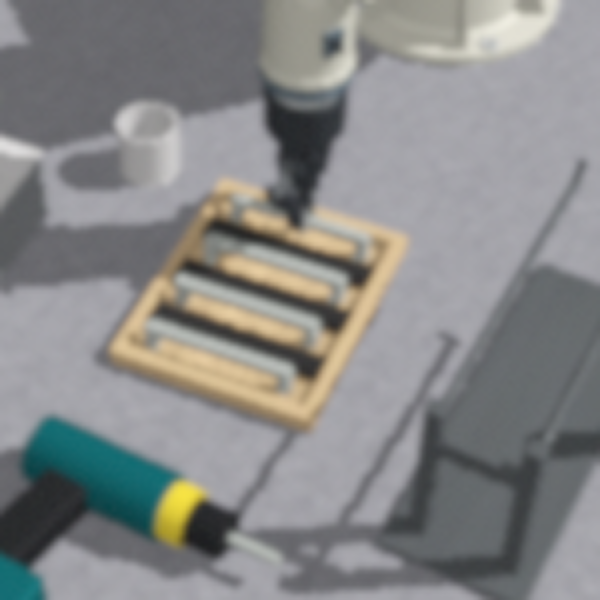

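step_arm(deltas=[{"translation": [0,0,0.1],"rot": [0,0,0]},{"translation": [0,0,0.1],"rot": [0,0,0]},{"translation": [0,0,0.1],"rot": [0,0,0]}])

```text
clock: 23.7
eef_pos: [424.5, 8.0, 197.4]
tcp_rot: [3.141, -0.0, 1.597]
contact_force: [-4.5, 0.2, 22.4]
opening: 0.121
```

step_arm(deltas=[{"translation": [0,0,0],"rot": [0,0,0]},{"translation": [0,0,0],"rot": [0,0,0]},{"translation": [0,0,0],"rot": [0,0,0]},{"translation": [0,0,0],"rot": [0,0,0]}], grip=150)

```text
clock: 24.2
eef_pos: [424.1, 8.0, 196.1]
tcp_rot: [-3.141, -0.0, 1.597]
contact_force: [-0.1, -0.4, -0.4]
opening: 0.417
```

step_arm(deltas=[{"translation": [0,0,-3],"rot": [0,0,0]},{"translation": [0,0,-9],"rot": [0,0,0]},{"translation": [0,0,-15],"rot": [0,0,0]},{"translation": [0,0,-21],"rot": [0,0,0]},{"translation": [0,0,-23],"rot": [0,0,0]},{"translation": [0,0,-23],"rot": [0,0,0]}])

```text
clock: 24.95
eef_pos: [424.4, 8.0, 427.6]
tcp_rot: [3.138, 0.0, 1.597]
contact_force: [0.1, 0.5, -0.3]
opening: 0.411
```

```bash
python3 mv.py
python3 - <<'E'
from meas import *
np.set_printoptions(precision=1,suppress=True)
f=grab('scene');im=f['image'][:,:,::-1]
cv2.imwrite('pics/g11.png',cv2.resize(im[130:280,200:350],None,fx=4,fy=4,interpolation=cv2.INTER_CUBIC))
f=grab('top','t11.png');im=f['image']
cv2.imwrite('pics/g11t.png',cv2.resize(im[140:270,290:440,::-1],None,fx=5,fy=5,interpolation=cv2.INTER_CUBIC))
print('spout end',onz(f,356,237.6,86),onz(f,367,237.6,86),'spout root',onz(f,356.5,216.5,86),onz(f,366.5,216.5,86))
# front edge: row profile of white plate along columns
g=im.min(2).astype(float)
for u in (330,340,350,375,385,392):
    col=g[205:225,u]; k=np.where((col[:-1]>=170)&(col[1:]<170))[0]
    v=205+k[0]+(col[k[0]]-170)/(col[k[0]]-col[k[0]+1]); print(u,v,onz(f,u,v,90))
for v in (185,195,205):
    row=g[v,320:400]; k=np.where(row>170)[0]; print(v,k[0]+320,k[-1]+320,onz(f,k[0]+319.5,v,90),onz(f,k[-1]+320.5,v,90))
# cup
m=(g>150).astype(np.uint8); m[:238]=0;m[266:]=0;m[:,:294]=0;m[:,325:]=0
ys,xs=np.where(m); c=cv2.minEnclosingCircle(np.c_[xs,ys].astype(np.float32)); print('cup',c,onz(f,*c[0],60), c[1]*2*1235/407)
# tape
hsv=cv2.cvtColor(im,cv2.COLOR_RGB2HSV); m=(hsv[...,0]>18)&(hsv[...,0]<35)&(hsv[...,1]>120)&(hsv[...,2]>80); m[:225]=0; m[260:]=0; m[:,:380]=0
ys,xs=np.where(m); print('tape px',xs.min(),xs.max(),ys.min(),ys.max(), onz(f,xs.min(),ys.min(),62),onz(f,xs.max(),ys.max(),0))
E
```

```text
t 24.9 pos [424.4   8.  427.6] yaw 91.49 F [ 0.1  0.5 -0.3] open 34.9mm q [ 0.02  0.    2.01  0.    1.12 -0.01]
spout end [ 435.5 -314.1   86. ] [ 435.2 -347.    86. ] spout root [ 497.9 -317.4   86. ] [ 497.7 -347.5   86. ]
330 208.85365853658536 [ 521.1 -237.8   90. ]
340 214.73134328358208 [ 503.4 -267.2   90. ]
350 214.46753246753246 [ 504.  -297.1   90. ]
375 213.85454545454544 [ 505.2 -371.9   90. ]
385 213.63235294117646 [ 505.7 -402.    90. ]
392 213.5873015873016 [ 505.6 -423.    90. ]
185 374 391 [ 591.4 -370.3   90. ] [ 591.1 -424.6   90. ]
195 354 394 [ 561.9 -309.2   90. ] [ 561.1 -432.6   90. ]
205 339 394 [ 532.4 -263.5   90. ] [ 531.2 -431.5   90. ]
cup ((306.5423889160156, 252.01943969726562), 10.966385841369629) [ 392.9 -170.2   60. ] 66.55275928300487
tape px 397 417 230 252 [ 456.5 -446.8   62. ] [ 385.4 -532.     0. ]
```

View pics/g11.png

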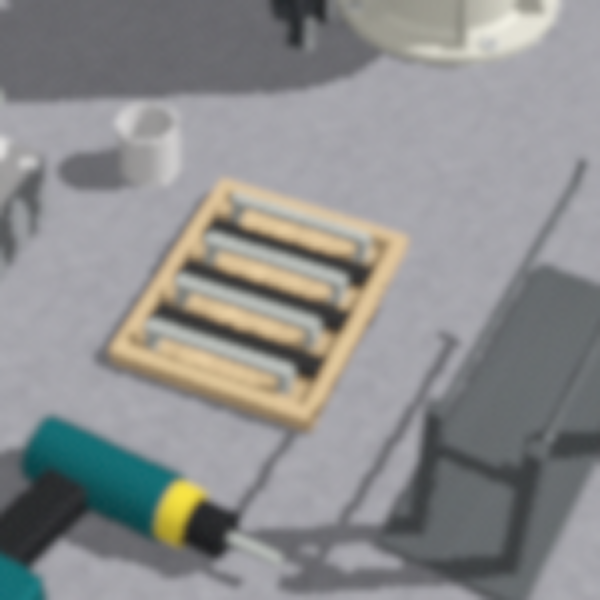

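View pics/g11t.png

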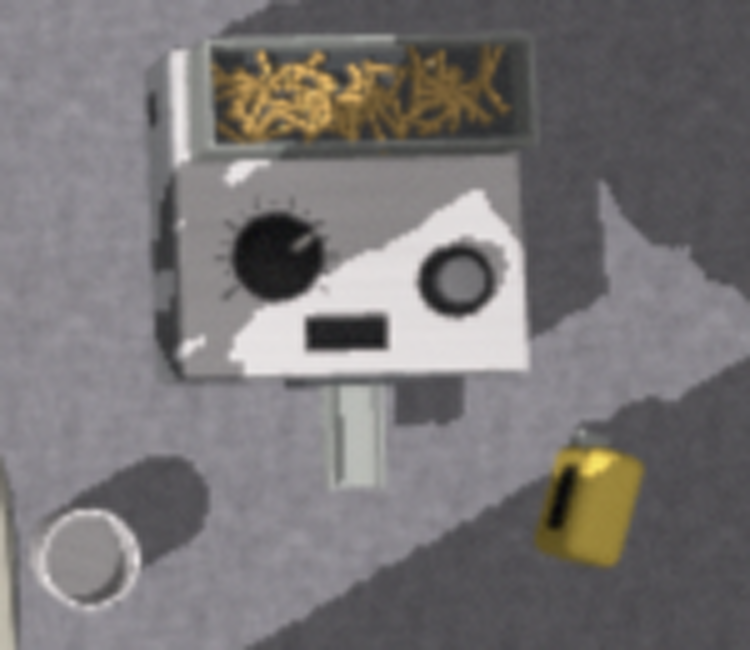

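All four handles stand in their grooves and the rack is empty. Cup at crop (90,558), spout end at crop y≈488. Next the cup.

```bash
python3 mv.py 394.5 -173 330 1 394.5 -173 195 1
```

```text
t 25.1 pos [423.7   8.  425.2] yaw 91.49 F [-0.3  0.4 -0.2] open 35.6mm q [ 0.02  0.01  2.01 -0.    1.12 -0.01]
[-18.01, -3.38, 9.53] [-0.001, 0.001, 1.579]
[-18.01, -3.36, 23.03] [-0.001, 0.001, 1.579]
```

step_arm(deltas=[{"translation": [-6,-1,1],"rot": [0,0,0.18]},{"translation": [-12,-2,3],"rot": [0,0,0.36]},{"translation": [-18,-3.4,5],"rot": [0,0,0.54]},{"translation": [-18,-3.4,9.5],"rot": [0,0,0.72]},{"translation": [-18,-3.4,9.5],"rot": [0,0,0.9]},{"translation": [-18,-3.4,9.5],"rot": [0,0,1.08]},{"translation": [-18,-3.4,9.5],"rot": [0,0,1.26]},{"translation": [-18,-3.4,9.5],"rot": [0,0,1.44]}], grip=0)

```text
clock: 26.05
eef_pos: [394.1, -172.6, 329.3]
tcp_rot: [-3.14, 0.003, 0.151]
contact_force: [0.3, 0.2, -0.7]
opening: 0.999
```

step_arm(deltas=[{"translation": [0,0,0],"rot": [0,0,0.14]},{"translation": [0,0,0],"rot": [0,0,0.14]},{"translation": [0,0,0],"rot": [0,0,0.14]}])

```text
clock: 26.42
eef_pos: [394.5, -172.7, 330.3]
tcp_rot: [-3.141, 0.002, 0.02]
contact_force: [0.7, -0.2, -0.4]
opening: 0.996
```

```bash
python3 mv.py 394.5 -173 195 1
python3 - <<'E'
from h import *
f=grab('scene');im=f['image'][:,:,::-1]
cv2.imwrite('pics/g12.png',cv2.resize(im[100:220,180:320],None,fx=5,fy=5,interpolation=cv2.INTER_CUBIC))
print(proj(f,(394.5,-173,0)),proj(f,(394.5,-173,60)))
f=grab('top','t11.png');im=f['image']
cv2.imwrite('pics/g12t.png',cv2.resize(im[140:270,290:440,::-1],None,fx=5,fy=5,interpolation=cv2.INTER_CUBIC))
E
```

```text
t 26.4 pos [ 394.5 -172.7  330.3] yaw 1.14 F [ 0.7 -0.2 -0.4] open 84.7mm q [-0.42  0.15  2.1  -0.    0.89  1.13]
[0.02, 0.04, 13.53] [-0.001, 0.002, 0.002]
[237.0934968  170.96060206] [236.47708296 159.88391156]
```

View pics/g12.png

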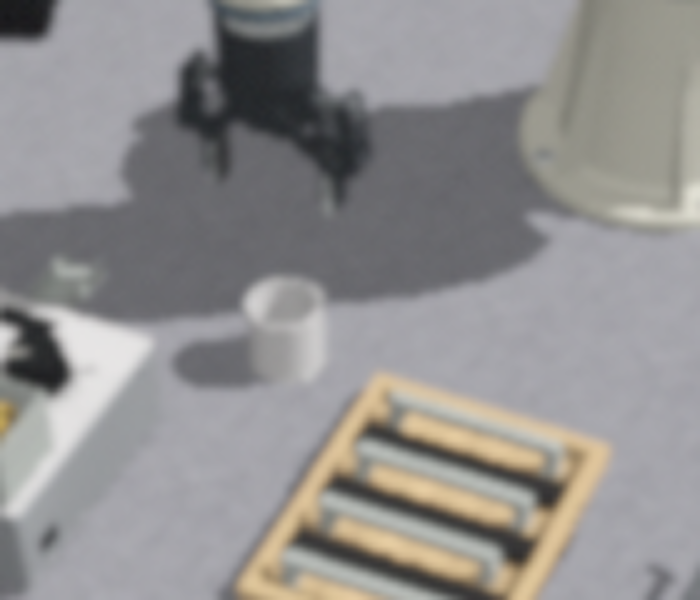

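View pics/g12t.png

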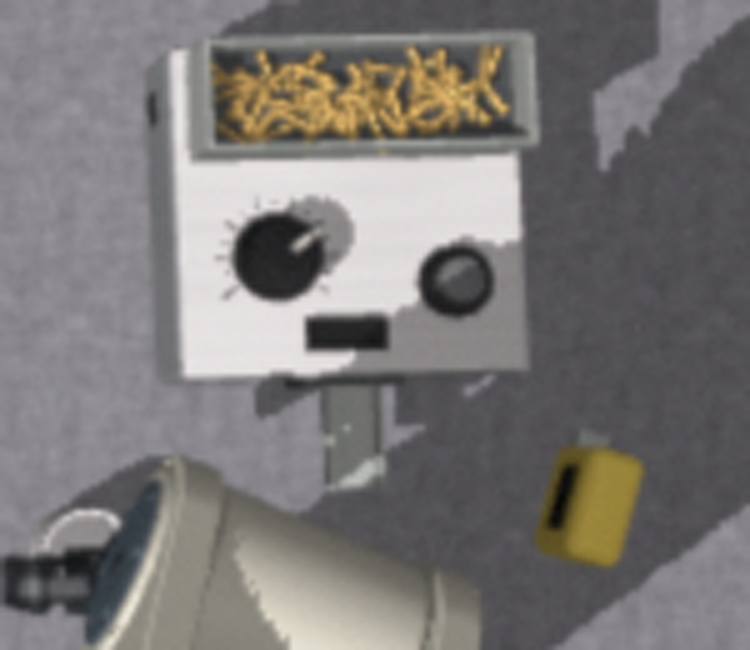

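Scene view: cup rim centre ≈ (237,160), prediction (236.5,159.9), so the position agrees. Descend.

step_arm(deltas=[{"translation": [0,0,6],"rot": [0,0,0]},{"translation": [0,0,10],"rot": [0,0,0]},{"translation": [0,0,12],"rot": [0,0,0]},{"translation": [0,0,13.5],"rot": [0,0,0]},{"translation": [0,0,13.5],"rot": [0,0,0]},{"translation": [0,0,13.5],"rot": [0,0,0]}])

```text
clock: 27.28
eef_pos: [395.0, -172.9, 196.6]
tcp_rot: [3.141, -0.0, 0.017]
contact_force: [-0.1, 0.7, -0.3]
opening: 1.0
```

step_arm(deltas=[{"translation": [0,0,0],"rot": [0,0,0]},{"translation": [0,0,0],"rot": [0,0,0]},{"translation": [0,0,0],"rot": [0,0,0]},{"translation": [0,0,0],"rot": [0,0,0]}], grip=255, squeeze=40)

```text
clock: 27.78
eef_pos: [395.1, -173.0, 197.2]
tcp_rot: [3.141, -0.001, 0.017]
contact_force: [-1.4, 0.4, 11.5]
opening: 0.7
```

```bash
python3 mv.py 394.5 -173 195 1
python3 - <<'E'
from h import *
f=grab('scene');im=f['image'][:,:,::-1]
cv2.imwrite('pics/g13.png',cv2.resize(im[100:220,180:320],None,fx=5,fy=5,interpolation=cv2.INTER_CUBIC))
E
```

```text
t 27.8 pos [ 395.1 -173.   197.2] yaw 0.98 F [-1.4  0.4 11.5] open 59.5mm q [-0.42  0.4   2.19 -0.    0.55  1.14]
[-0.06, 0.0, 0.22] [0.001, -0.001, -0.0]
```

View pics/g13.png

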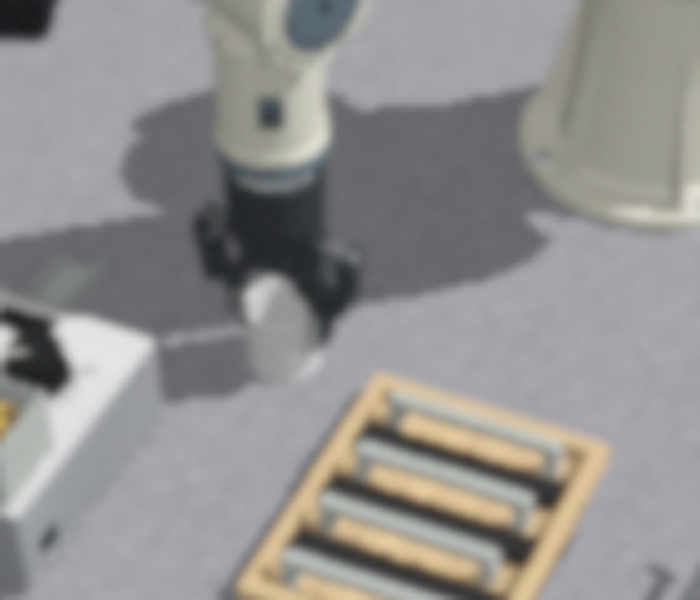

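```bash
python3 mv.py 365 -330 222 1 365 -330 200 1 445.5 -330 200 1
```

```text
t 27.8 pos [ 395.1 -173.   197.2] yaw 0.98 F [-1.8  1.2 10.8] open 59.6mm q [-0.42  0.4   2.19 -0.    0.55  1.14]
[-3.27, 15.65, -2.48] [0.001, -0.001, -0.0]
[-3.28, 15.65, -0.28] [0.001, -0.001, -0.0]
[4.77, 15.79, -0.27] [0.001, -0.001, -0.0]
```

step_arm(deltas=[{"translation": [0,0,-2.5],"rot": [0,0,0]},{"translation": [-1,4,-2.5],"rot": [0,0,0]},{"translation": [-2,8,-2.5],"rot": [0,0,0]},{"translation": [-3,12,-2.5],"rot": [0,0,0]},{"translation": [-3.3,15.6,-2.5],"rot": [0,0,0]},{"translation": [-3.3,15.6,-2.5],"rot": [0,0,0]},{"translation": [-3.3,15.6,-2.5],"rot": [0,0,0]}])

```text
clock: 28.7
eef_pos: [364.1, -328.9, 221.2]
tcp_rot: [-3.141, 0.0, 0.016]
contact_force: [-0.0, -0.1, -1.5]
opening: 0.698
```

```bash
python3 mv.py 365 -330 200 1 445.5 -330 200 1
python3 - <<'E'
from h import *
f=grab('scene');im=f['image'][:,:,::-1]
cv2.imwrite('pics/g14.png',cv2.resize(im[90:220,120:280],None,fx=4.6,fy=4.6,interpolation=cv2.INTER_CUBIC))
E
```

```text
t 28.7 pos [ 364.1 -328.9  221.2] yaw 0.93 F [-0.  -0.1 -1.5] open 59.3mm q [-0.74  0.41  2.06  0.    0.67  0.82]
[0.08, 0.11, 2.12] [-0.001, 0.0, -0.001]
[8.13, 0.24, 2.12] [-0.001, 0.0, -0.001]
```

View pics/g14.png

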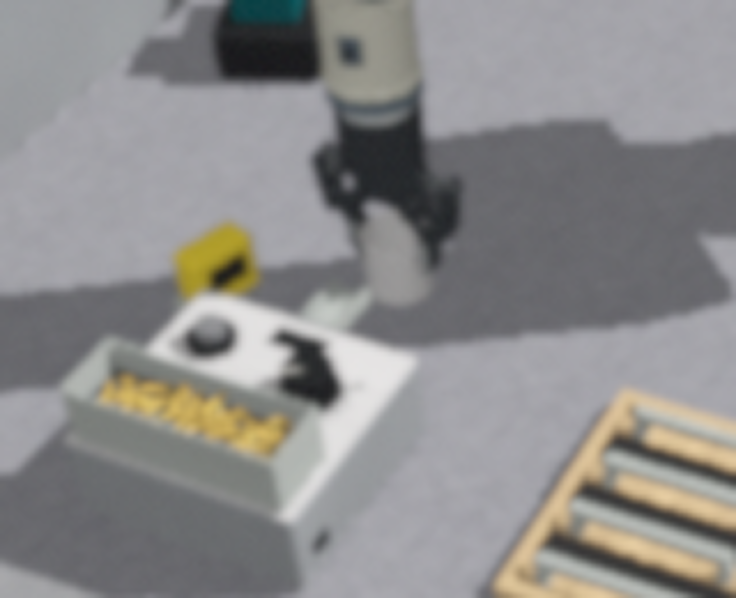

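step_arm(deltas=[{"translation": [0,0.1,1],"rot": [0,0,0]},{"translation": [0,0.1,2.1],"rot": [0,0,0]},{"translation": [0,0.1,2.1],"rot": [0,0,0]},{"translation": [0,0.1,2.1],"rot": [0,0,0]}])

```text
clock: 29.25
eef_pos: [364.5, -330.2, 200.0]
tcp_rot: [-3.141, 0.0, 0.017]
contact_force: [-0.9, 1.6, -1.1]
opening: 0.698
```

```bash
python3 mv.py 445.5 -330 199.5 1
```

```text
t 29.2 pos [ 364.5 -330.2  200. ] yaw 0.98 F [-0.9  1.6 -1.1] open 59.3mm q [-0.74  0.46  2.06 -0.    0.63  0.81]
[8.1, 0.12, 0.04] [-0.0, 0.0, -0.0]
```

step_arm(deltas=[{"translation": [2,0,0.05],"rot": [0,0,0]},{"translation": [4,0,0.05],"rot": [0,0,0]},{"translation": [5.5,0.1,0.05],"rot": [0,0,0]},{"translation": [7,0.1,0.05],"rot": [0,0,0]},{"translation": [8.1,0.1,0.05],"rot": [0,0,0]},{"translation": [8.1,0.1,0.05],"rot": [0,0,0]},{"translation": [8.1,0.1,0.05],"rot": [0,0,0]}])

```text
clock: 30.12
eef_pos: [445.0, -329.9, 199.5]
tcp_rot: [-3.141, 0.001, 0.017]
contact_force: [-0.3, 0.0, -1.4]
opening: 0.701
```

```bash
python3 mv.py 445.5 -330 197 1
python3 - <<'E'
from h import *
f=grab('scene');im=f['image'][:,:,::-1]
cv2.imwrite('pics/g15.png',cv2.resize(im[90:220,120:280],None,fx=4.6,fy=4.6,interpolation=cv2.INTER_CUBIC))
E
```

```text
t 30.1 pos [ 445.  -329.9  199.5] yaw 0.97 F [-0.3  0.  -1.4] open 59.6mm q [-0.64  0.52  1.93 -0.    0.69  0.91]
[0.05, 0.02, 0.25] [-0.0, 0.001, -0.001]
```

View pics/g15.png

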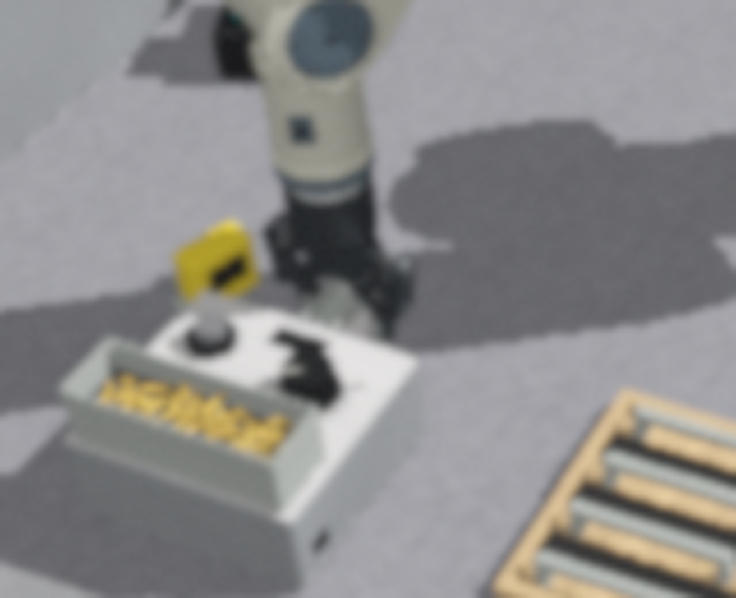

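Cup is under the spout with no contact. Set it down and release.

step_arm(deltas=[{"translation": [0,0,0.15],"rot": [0,0,0]},{"translation": [0,0,0.23],"rot": [0,0,0]},{"translation": [0,0,0.23],"rot": [0,0,0]},{"translation": [0,0,0.23],"rot": [0,0,0]}])

```text
clock: 30.68
eef_pos: [445.4, -330.0, 197.4]
tcp_rot: [-3.142, -0.0, 0.017]
contact_force: [0.3, 0.5, -0.5]
opening: 0.697
```

step_arm(deltas=[{"translation": [0,0,0],"rot": [0,0,0]},{"translation": [0,0,0],"rot": [0,0,0]},{"translation": [0,0,0],"rot": [0,0,0]},{"translation": [0,0,0],"rot": [0,0,0]},{"translation": [0,0,0],"rot": [0,0,0]}], grip=0)

```text
clock: 31.3
eef_pos: [445.5, -330.0, 197.4]
tcp_rot: [-3.142, 0.0, 0.017]
contact_force: [0.9, -0.6, -0.3]
opening: 1.001
```

step_arm(deltas=[{"translation": [0,0,-2],"rot": [0,0,0]},{"translation": [0,0,-6],"rot": [0,0,0]},{"translation": [0,0,-12],"rot": [0,0,0]},{"translation": [-4,4,-18],"rot": [0,0,0]},{"translation": [-8,8,-20],"rot": [0,0,0]},{"translation": [-14,8,-20],"rot": [0,0,0]},{"translation": [-14,8,-20],"rot": [0,0,0]},{"translation": [-14,8,-20],"rot": [0,0,0]}])

```text
clock: 32.3
eef_pos: [306.5, -412.5, 397.5]
tcp_rot: [3.141, -0.001, 0.015]
contact_force: [0.6, 0.1, 0.2]
opening: 1.002
```

```bash
python3 mv.py
python3 - <<'E'
from h import *
f=grab('scene');im=f['image'][:,:,::-1]
cv2.imwrite('pics/g16.png',cv2.resize(im[90:220,120:280],None,fx=4.6,fy=4.6,interpolation=cv2.INTER_CUBIC))
f=grab('top');im=f['image']
cv2.imwrite('pics/g16t.png',cv2.resize(im[140:270,290:440,::-1],None,fx=5,fy=5,interpolation=cv2.INTER_CUBIC))
E
```

```text
t 32.3 pos [ 306.5 -412.5  397.5] yaw 0.87 F [0.6 0.1 0.2] open 85.2mm q [-0.93  0.19  1.88  0.    1.08  0.62]
```

View pics/g16.png

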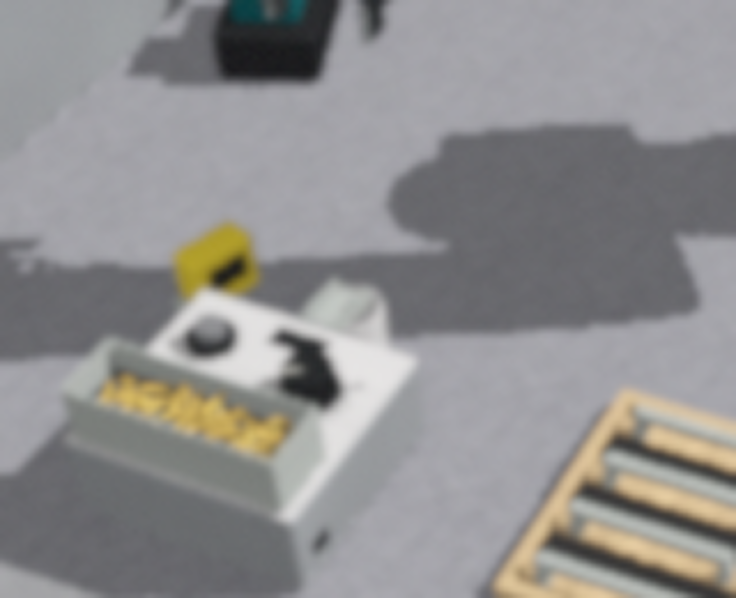

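View pics/g16t.png

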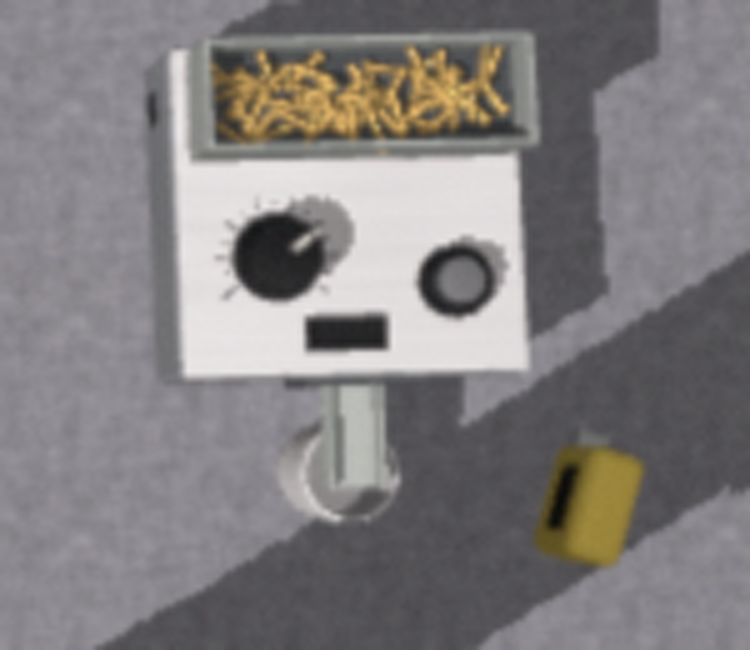

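Run:
```python
from h import *
np.set_printoptions(precision=1,suppress=True)
f=grab('top');im=f['image']
print('cup',onz(f,359.7,234.1,60),'proj exp',(proj(f,(445.5,-330,60))-[290,140])*5+2)
print('spout end candidates',onz(f,361.3,237.2,86),onz(f,361.3,237.2,67))
# dial geometry: angles of ticks & pointer about the axis, world
def P(cx,cy,z): return onz(f,328+cx/16-.5+.03,175+cy/16-.5+.03,z)
# dial top centre from the crop: black disc; fit circle of black pixels in top
x0,y0=334,178; g=im[178:202,334:356].max(2)<75
ys,xs=np.where(g); 
print('black',xs.min()+x0,xs.max()+x0,ys.min()+y0,ys.max()+y0)
tk={'0':(110,390),'1':(120,310),'2':(95,265),'3':(105,215),'4':(125,155),'5':(172,125),'6':(215,90),'7':(265,85),'8':(328,85),'14':(428,365)}
tp=np.array([P(*v,90)[:2] for v in tk.values()])
# circle fit for tick ring (approx, two radii)
A=np.c_[2*tp,np.ones(len(tp))];b=(tp**2).sum(1);s=np.linalg.lstsq(A,b,rcond=None)[0];c=s[:2];print('ring centre',c,'r',np.hypot(*(tp-c).T))
for C in (c,):
    a=np.degrees(np.arctan2(tp[:,1]-C[1],tp[:,0]-C[0]))
    print(dict(zip(tk,a.round(0))))
    q1,q2=P(335,237,118)[:2],P(412,178,118)[:2]
    print('ptr',q1,q2,[np.degrees(np.arctan2(*(q-C)[::-1])) for q in(q1,q2)],np.degrees(np.arctan2(*(q2-q1)[::-1])))
```

```text
cup [ 445.1 -333.    60. ] proj exp [345.6 471.8]
spout end candidates [ 436.5 -330.    86. ] [ 435.9 -335.5   67. ]
black 337 354 183 199
ring centre [ 572.9 -283.4] r [38.8 30.4 33.9 33.4 35.2 33.  35.3 34.5 36.1 33.3]
{'0': np.float64(125.0), '1': np.float64(104.0), '2': np.float64(88.0), '3': np.float64(72.0), '4': np.float64(52.0), '5': np.float64(35.0), '6': np.float64(17.0), '7': np.float64(2.0), '8': np.float64(-17.0), '14': np.float64(-123.0)}
ptr [ 576.4 -287.2] [ 587.1 -301.6] [np.float64(-47.50384121917476), np.float64(-52.09333396983328)] -53.418794613611645
```

Cup stands under the spout, about 2 mm from centre. Ticks fit 126°−18°·k and the pointer sits at −53°, which is click 10. I need 36° anticlockwise to click 8.

```bash
python3 mv.py 573 -283 340 1 573 -283 272 1
```

```text
t 32.5 pos [ 307.9 -412.1  397.1] yaw 1.02 F [ 0.5 -0.   0.3] open 84.8mm q [-0.93  0.19  1.87  0.    1.08  0.62]
[26.74, -12.44, 5.72] [-0.0, -0.0, 0.0]
[26.74, -12.44, 12.52] [-0.0, -0.0, 0.0]
```

step_arm(deltas=[{"translation": [5,-2.5,0],"rot": [0,0,0]},{"translation": [10,-5,0],"rot": [0,0,0]},{"translation": [15,-7.5,0],"rot": [0,0,0]},{"translation": [20,-10,2],"rot": [0,0,0]},{"translation": [25,-12,4],"rot": [0,0,0]},{"translation": [26.7,-12.4,5.7],"rot": [0,0,0]},{"translation": [26.7,-12.4,5.7],"rot": [0,0,0]},{"translation": [26.7,-12.4,5.7],"rot": [0,0,0]}], grip=60, squeeze=30)

```text
clock: 33.45
eef_pos: [571.1, -284.2, 340.5]
tcp_rot: [-3.142, 0.001, 0.017]
contact_force: [0.0, -0.0, 0.1]
opening: 0.764
```

```bash
python3 mv.py 573 -283 272 1
python3 - <<'E'
from h import *
f=grab('scene');im=f['image'][:,:,::-1]
cv2.imwrite('pics/g17.png',cv2.resize(im[90:220,120:280],None,fx=4.6,fy=4.6,interpolation=cv2.INTER_CUBIC))
print((proj(f,(573,-283,118))-[120,90])*4.6+2)
E
```

```text
t 33.5 pos [ 571.1 -284.2  340.5] yaw 0.96 F [ 0.  -0.   0.1] open 64.9mm q [-0.46  0.44  1.66 -0.    1.04  1.09]
[0.2, -0.12, 6.85] [-0.0, 0.001, -0.001]
[306.97724657 365.70276485]
```

View pics/g17.png

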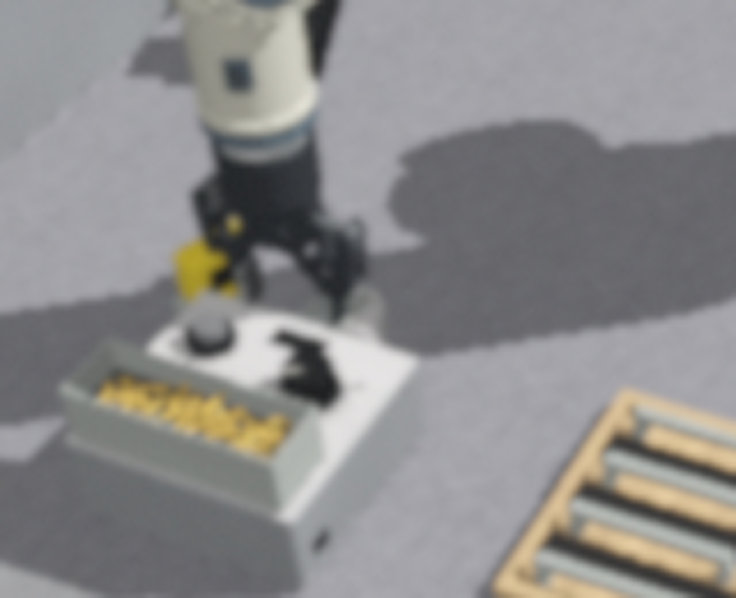

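Run:
```python
from h import *
im=cv2.imread('pics/scene0.png')
cv2.imwrite('pics/z.png',cv2.resize(im[150:190,155:215],None,fx=12,fy=12,interpolation=cv2.INTER_CUBIC))
f=grab('scene')
for p in [(573,-283,118),(573,-283,90),(559,-384.7,108),(595,-283,118),(551,-283,118),(573,-261,118),(573,-305,118)]: print(p,((proj(f,p)-[155,150])*12+5.5).round())
```

```text
(573, -283, 118) [381. 234.]
(573, -283, 90) [393. 301.]
(559, -384.7, 108) [133. 134.]
(595, -283, 118) [342. 280.]
(551, -283, 118) [420. 190.]
(573, -261, 118) [443. 256.]
(573, -305, 118) [320. 213.]
```

View pics/z.png

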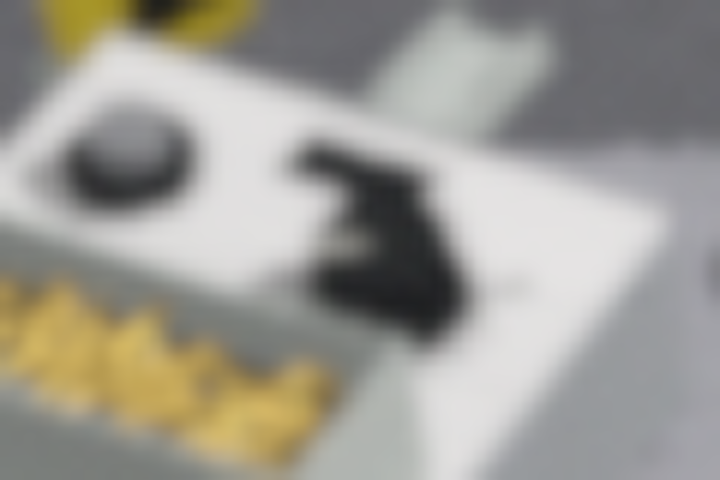

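step_arm(deltas=[{"translation": [0.2,-0.1,3],"rot": [0,0,0]},{"translation": [0.2,-0.1,5],"rot": [0,0,0]},{"translation": [0.2,-0.1,6.4],"rot": [0,0,0]},{"translation": [0.2,-0.1,6.8],"rot": [0,0,0]},{"translation": [0.2,-0.1,6.8],"rot": [0,0,0]}])

```text
clock: 34.17
eef_pos: [573.8, -283.0, 272.5]
tcp_rot: [3.142, -0.0, 0.017]
contact_force: [0.5, -0.8, 0.2]
opening: 0.764
```

step_arm(deltas=[{"translation": [0,0,0],"rot": [0,0,0]},{"translation": [0,0,0],"rot": [0,0,0]},{"translation": [0,0,0],"rot": [0,0,0]},{"translation": [0,0,0],"rot": [0,0,0]}], grip=255)

```text
clock: 34.67
eef_pos: [574.0, -281.4, 273.8]
tcp_rot: [-3.139, -0.001, 0.016]
contact_force: [-0.2, 11.1, 9.8]
opening: 0.5
```

```bash
python3 mv.py 573 -283 272 37
```

```text
t 34.7 pos [ 574.  -281.4  273.8] yaw 0.94 F [-0.2 11.1  9.8] open 42.5mm q [-0.46  0.52  1.7   0.    0.92  1.09]
[-0.11, 0.16, 0.18] [-0.002, -0.001, -0.629]
```

step_arm(deltas=[{"translation": [0,-0.2,0],"rot": [0,0,0]},{"translation": [0,-0.2,0],"rot": [0,0,0]}])

```text
clock: 34.92
eef_pos: [574.0, -280.7, 273.8]
tcp_rot: [3.141, -0.001, 0.017]
contact_force: [-1.6, 2.2, 5.5]
opening: 0.501
```

```bash
python3 mv.py
```

```text
t 34.9 pos [ 574.  -280.7  273.8] yaw 0.97 F [-1.6  2.2  5.5] open 42.6mm q [-0.46  0.52  1.7   0.    0.92  1.1 ]
```

step_arm(deltas=[{"translation": [0,0,0],"rot": [0,0,-0.12]},{"translation": [0,0,0],"rot": [0,0,-0.24]},{"translation": [0,0,0],"rot": [0,0,-0.36]},{"translation": [0,0,0],"rot": [0,0,-0.48]},{"translation": [0,0,0],"rot": [0,0,-0.6]},{"translation": [0,0,0],"rot": [0,0,-0.63]},{"translation": [0,0,0],"rot": [0,0,-0.63]},{"translation": [0,0,0],"rot": [0,0,-0.63]}])

```text
clock: 35.92
eef_pos: [573.8, -280.1, 273.8]
tcp_rot: [-3.141, -0.001, 0.647]
contact_force: [-2.5, 6.1, 9.1]
opening: 0.506
```

```bash
python3 mv.py
```

```text
t 35.9 pos [ 573.8 -280.1  273.8] yaw 37.06 F [-2.5  6.1  9.1] open 43.0mm q [-0.46  0.52  1.7   0.    0.92  0.47]
```

step_arm(deltas=[{"translation": [0,0,0],"rot": [0,0,0]},{"translation": [0,0,0],"rot": [0,0,0]},{"translation": [0,0,0],"rot": [0,0,0]},{"translation": [0,0,0],"rot": [0,0,0]}], grip=60)

```text
clock: 36.42
eef_pos: [573.6, -281.0, 272.3]
tcp_rot: [3.142, 0.0, 0.647]
contact_force: [0.2, -1.4, 0.2]
opening: 0.765
```

step_arm(deltas=[{"translation": [0,0,-3],"rot": [0,0,0]},{"translation": [0,0,-8],"rot": [0,0,0]},{"translation": [-4,4,-12],"rot": [0,0,0]},{"translation": [-8,8,-12],"rot": [0,0,0]},{"translation": [-12,12,-12],"rot": [0,0,0]},{"translation": [-14,16,-12],"rot": [0,0,0]},{"translation": [-14,20,-12],"rot": [0,0,0]},{"translation": [-14,20,-12],"rot": [0,0,0]}])

```text
clock: 37.42
eef_pos: [582.8, -526.8, 391.3]
tcp_rot: [3.141, 0.0, 0.645]
contact_force: [-0.5, 0.5, -0.3]
opening: 0.762
```

```bash
python3 mv.py
python3 - <<'E'
from h import *
f=grab('top');im=f['image'][:,:,::-1]
cv2.imwrite('pics/dial18.png',cv2.resize(im[175:210,328:365],None,fx=16,fy=16,interpolation=cv2.INTER_CUBIC))
cv2.imwrite('pics/g18t.png',cv2.resize(im[140:270,290:440],None,fx=5,fy=5,interpolation=cv2.INTER_CUBIC))
E
```

```text
t 37.4 pos [ 582.8 -526.8  391.3] yaw 36.98 F [-0.5  0.5 -0.3] open 64.8mm q [-0.74  0.62  1.24 -0.    1.28  0.19]
```

View pics/dial18.png

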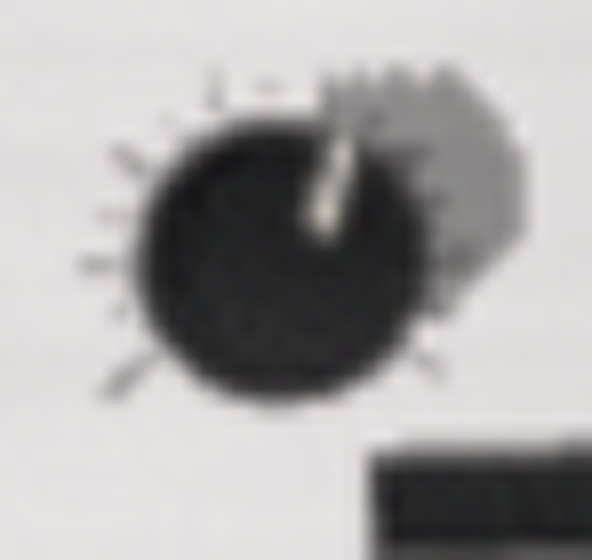

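View pics/g18t.png

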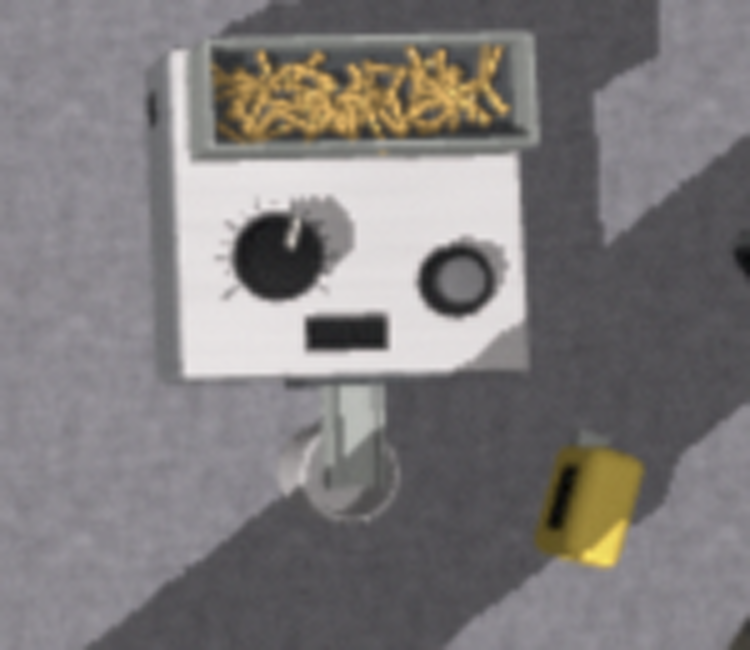

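```bash
python3 - <<'E'
from h import *
f=grab('top')
def P(cx,cy,z): return onz(f,328+(cx+.5)/16-.5,175+(cy+.5)/16-.5,z)[:2]
tk={0:(110,390),1:(120,310),2:(95,265),3:(105,215),4:(125,155),5:(172,125),6:(215,90),7:(265,85),8:(328,85),14:(428,365)}
for C in ((573.7,-280.9),(573,-283)):
    C=np.array(C)
    r=[]
    for k,v in tk.items():
        d=P(*v,90)-C; r.append((np.degrees(np.arctan2(d[1],d[0]))+18*k))
    print(C,'zero dir est',np.round(r,0),np.median(r))
    for a,b in(((335,237),(412,178)),((320,235),(345,145))):
        p,q=P(*a,118),P(*b,118); z=np.median(r)
        print('click by end',(z-np.degrees(np.arctan2(*(q-C)[::-1])))/18,'by dir',(z-np.degrees(np.arctan2(*(q-p)[::-1])))/18)
E
python3 mv.py 559 -384.7 330 37
```

```text
[ 573.7 -280.9] zero dir est [128. 125. 126. 126. 123. 122. 122. 124. 123. 130.] 124.35585184026749
click by end 10.078600364176296 by dir 9.876370211550118
click by end 8.229758986503754 by dir 7.85606354073155
[ 573 -283] zero dir est [126. 123. 124. 126. 124. 124. 125. 127. 126. 129.] 125.25594109795904
click by end 9.893109988057327 by dir 9.926375170310758
click by end 7.949456385600082 by dir 7.906068499492191
t 37.5 pos [ 582.2 -524.6  391.6] yaw 37.05 F [-0.  -0.8 -0.2] open 65.2mm q [-0.74  0.61  1.25  0.    1.28  0.19]
[6.58, -12.55, 6.18] [-0.002, 0.0, 0.001]
```

```bash
python3 - <<'E'
from h import *
f=grab('top');im=f['image']
g=im[185:207,370:394]; m=(g.min(2)>85)&(g.max(2)<165)
n,l,s,c=cv2.connectedComponentsWithStats(m.astype(np.uint8)); 
for i in range(1,n):
    if s[i,4]>20: print(s[i],c[i]+[370,185],onz(f,*(c[i]+[370,185]),108).round(1))
E
python3 mv.py 559 -386 330 37
```

```text
[ 4  3 17 15 43] [385.06976744 192.23255814] [ 568.1 -398.1  108. ]
[ 8  7  9  8 62] [381.88709677 195.59677419] [ 558.2 -388.3  108. ]
t 37.6 pos [ 582.2 -524.1  391.9] yaw 37.07 F [-0.6  0.2 -0.3] open 65.0mm q [-0.73  0.61  1.25  0.    1.28  0.19]
[6.48, -12.41, 6.21] [-0.001, 0.0, 0.001]
```

```bash
python3 mv.py 558.5 -387 310 37
```

```text
t 37.6 pos [ 582.2 -524.1  391.9] yaw 37.07 F [-0.6  0.2 -0.3] open 65.0mm q [-0.73  0.61  1.25  0.    1.28  0.19]
[6.38, -12.36, 8.21] [-0.001, 0.0, 0.001]
```

step_arm(deltas=[{"translation": [3,-6,0],"rot": [0,0,0]},{"translation": [6.4,-12.4,0],"rot": [0,0,0]},{"translation": [6.4,-12.4,3],"rot": [0,0,0]},{"translation": [6.4,-12.4,8],"rot": [0,0,0]},{"translation": [6.4,-12.4,8.2],"rot": [0,0,0]},{"translation": [6.4,-12.4,8.2],"rot": [0,0,0]},{"translation": [6.4,-12.4,8.2],"rot": [0,0,0]}], grip=255)

```text
clock: 38.45
eef_pos: [559.3, -387.9, 312.7]
tcp_rot: [3.139, -0.001, 0.647]
contact_force: [0.0, -0.2, 0.7]
opening: 0.004
```

```bash
python3 mv.py 558.5 -387 281 37
python3 - <<'E'
from h import *
f=grab('scene');im=f['image'][:,:,::-1]
cv2.imwrite('pics/g19.png',cv2.resize(im[90:220,120:280],None,fx=4.6,fy=4.6,interpolation=cv2.INTER_CUBIC))
E
```

```text
t 38.5 pos [ 559.3 -387.9  312.7] yaw 37.05 F [ 0.  -0.2  0.7] open 0.3mm q [-0.61  0.53  1.58  0.    1.03  0.32]
[-0.02, -0.13, 3.17] [0.003, -0.001, 0.001]
```

View pics/g19.png

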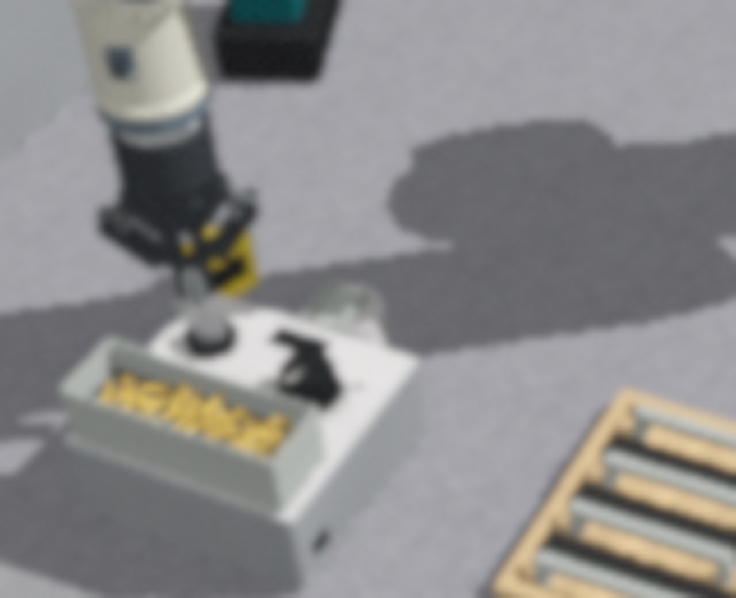

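Before pressing: tray and cup unmoved, dial on click 8. Now pressing the key.

step_arm(deltas=[{"translation": [0,0,2],"rot": [0,0,0]},{"translation": [0,0,2.9],"rot": [0,0,0]},{"translation": [0,0,3.2],"rot": [0,0,0]},{"translation": [0,0,3.4],"rot": [0,0,0]},{"translation": [0,0,3.4],"rot": [0,0,0]}])

```text
clock: 39.12
eef_pos: [558.7, -387.4, 279.1]
tcp_rot: [-3.141, 0.0, 0.647]
contact_force: [-9.9, 5.7, 28.3]
opening: 0.001
```

step_arm(deltas=[{"translation": [0,0,0.15],"rot": [0,0,0]},{"translation": [0,0,0.3],"rot": [0,0,0]},{"translation": [0,0,0.3],"rot": [0,0,0]}])

```text
clock: 39.5
eef_pos: [558.7, -387.4, 278.7]
tcp_rot: [3.141, -0.0, 0.647]
contact_force: [-15.7, 10.4, 48.5]
opening: -0.006
```

```bash
python3 mv.py
python3 - <<'E'
from h import *
f=grab('scene');im=f['image'][:,:,::-1]
cv2.imwrite('pics/g20.png',cv2.resize(im[140:190,145:215],None,fx=10,fy=10,interpolation=cv2.INTER_CUBIC))
f=grab('top');im=f['image'][:,:,::-1]
cv2.imwrite('pics/g20t.png',cv2.resize(im[140:270,290:440],None,fx=5,fy=5,interpolation=cv2.INTER_CUBIC))
E
```

```text
t 39.5 pos [ 558.7 -387.4  278.7] yaw 37.06 F [-15.7  10.4  48.5] open -0.5mm q [-0.61  0.56  1.6  -0.    0.97  0.32]
```

View pics/g20.png

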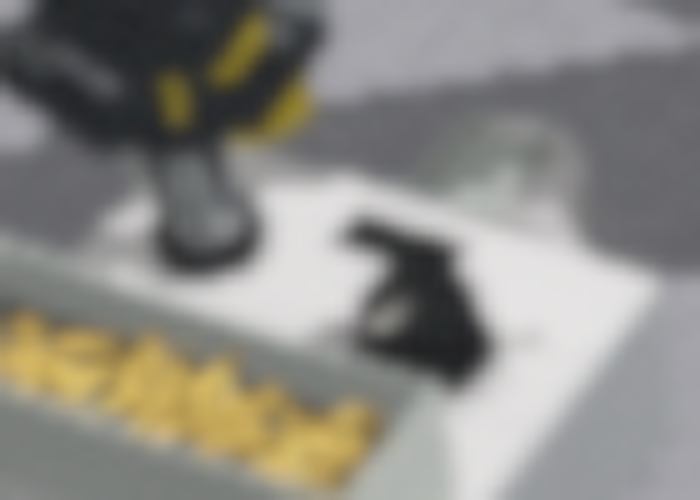

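View pics/g20t.png

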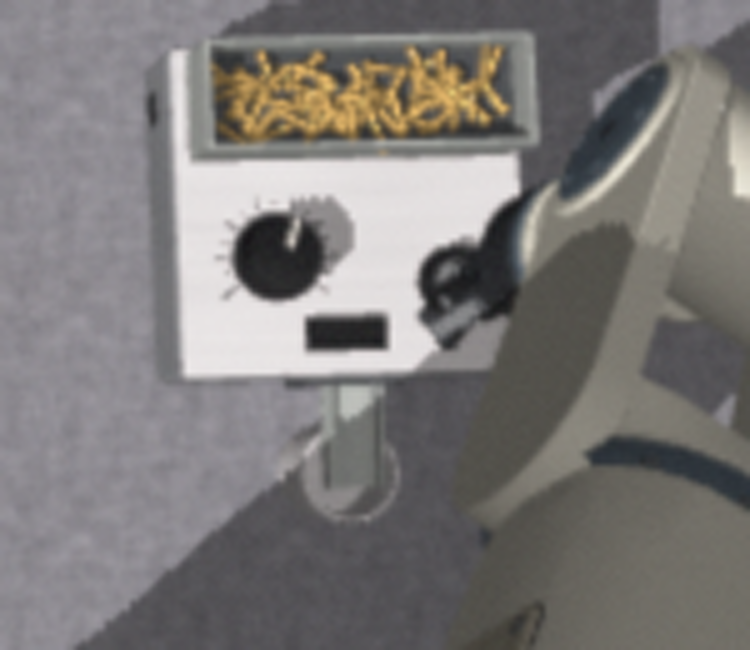

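step_arm(deltas=[{"translation": [0,0,-0.5],"rot": [0,0,0]},{"translation": [0,0,-0.5],"rot": [0,0,0]},{"translation": [0,0,-0.5],"rot": [0,0,0]}])

```text
clock: 39.98
eef_pos: [558.7, -387.4, 279.4]
tcp_rot: [-3.142, 0.0, 0.647]
contact_force: [-4.5, 2.0, 14.3]
opening: 0.002
```

step_arm(deltas=[{"translation": [0,0,-0.15],"rot": [0,0,0]},{"translation": [0,0,-0.15],"rot": [0,0,0]},{"translation": [0,0,-0.15],"rot": [0,0,0]}])

```text
clock: 40.35
eef_pos: [558.7, -387.3, 279.6]
tcp_rot: [-3.141, 0.0, 0.647]
contact_force: [-2.0, 0.3, 3.9]
opening: 0.004
```

step_arm(deltas=[{"translation": [0,0,-0.15],"rot": [0,0,0]},{"translation": [0,0,-0.15],"rot": [0,0,0]},{"translation": [0,0,-0.15],"rot": [0,0,0]}])

```text
clock: 40.72
eef_pos: [558.7, -387.3, 281.2]
tcp_rot: [-3.141, 0.0, 0.647]
contact_force: [-2.0, 0.1, 3.8]
opening: 0.002
```

step_arm(deltas=[{"translation": [0,0,-0.2],"rot": [0,0,0]},{"translation": [0,0,-0.2],"rot": [0,0,0]},{"translation": [0,0,-0.2],"rot": [0,0,0]}])

```text
clock: 41.1
eef_pos: [558.8, -387.3, 283.3]
tcp_rot: [-3.142, 0.0, 0.647]
contact_force: [-1.6, -0.6, 2.1]
opening: -0.001
```

step_arm(deltas=[{"translation": [0,0,-0.2],"rot": [0,0,0]},{"translation": [0,0,-0.2],"rot": [0,0,0]},{"translation": [0,0,-0.2],"rot": [0,0,0]}])

```text
clock: 41.48
eef_pos: [558.9, -387.3, 285.4]
tcp_rot: [3.141, -0.0, 0.647]
contact_force: [0.4, 0.3, 0.9]
opening: 0.001
```

step_arm(deltas=[{"translation": [0,0,-0.4],"rot": [0,0,0]},{"translation": [0,0,-0.4],"rot": [0,0,0]},{"translation": [0,0,-0.4],"rot": [0,0,0]}])

```text
clock: 41.85
eef_pos: [558.8, -387.3, 289.3]
tcp_rot: [-3.142, -0.0, 0.647]
contact_force: [-0.9, 0.2, 0.2]
opening: 0.002
```

Force fell from 3.9 N at 279.6 mm to about 1 N at 285.4 mm. That is the full 6 mm of spring travel above a hard stop, so the key was right down. Retreat and make the last check.

step_arm(deltas=[{"translation": [0,0,-5],"rot": [0,0,0]},{"translation": [0,0,-11],"rot": [0,0,0]},{"translation": [-6,6,-13],"rot": [0,0,0]},{"translation": [-12,12,-13],"rot": [0,0,0]},{"translation": [-16,16,-13],"rot": [0,0,0]},{"translation": [-20,18,-13],"rot": [0,0,0]},{"translation": [-20,18,-13],"rot": [0,0,0]},{"translation": [-20,18,-13],"rot": [0,0,0]}])

```text
clock: 42.85
eef_pos: [506.8, -652.5, 418.5]
tcp_rot: [-3.141, -0.0, 0.645]
contact_force: [0.2, 0.4, -0.3]
opening: 0.0
```

```bash
python3 mv.py
python3 - <<'E'
from h import *
f=grab('top');im=f['image'][:,:,::-1]
cv2.imwrite('pics/fin_t.png',cv2.resize(im[130:275,110:440],None,fx=2.4,fy=2.4,interpolation=cv2.INTER_CUBIC))
cv2.imwrite('pics/fin_d.png',cv2.resize(im[175:255,328:408],None,fx=7,fy=7,interpolation=cv2.INTER_CUBIC))
f=grab('scene');im=f['image'][:,:,::-1]
cv2.imwrite('pics/fin_s.png',cv2.resize(im[90:300,120:440],None,fx=2.4,fy=2.4,interpolation=cv2.INTER_CUBIC))
E
```

```text
t 42.9 pos [ 506.8 -652.5  418.5] yaw 36.94 F [ 0.2  0.4 -0.3] open 0.0mm q [-0.91  0.67  1.09  0.    1.38  0.01]
```

View pics/fin_t.png

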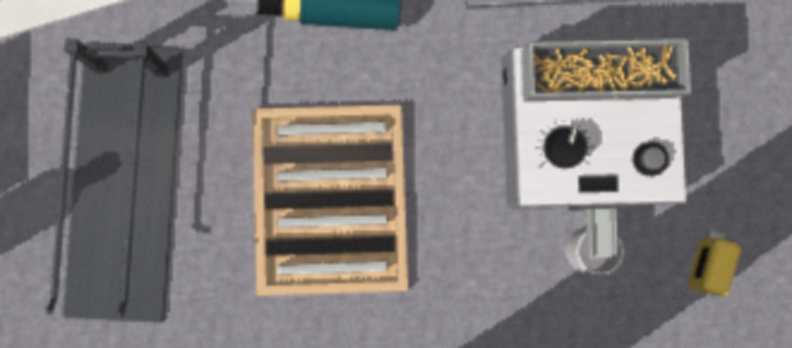

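View pics/fin_d.png

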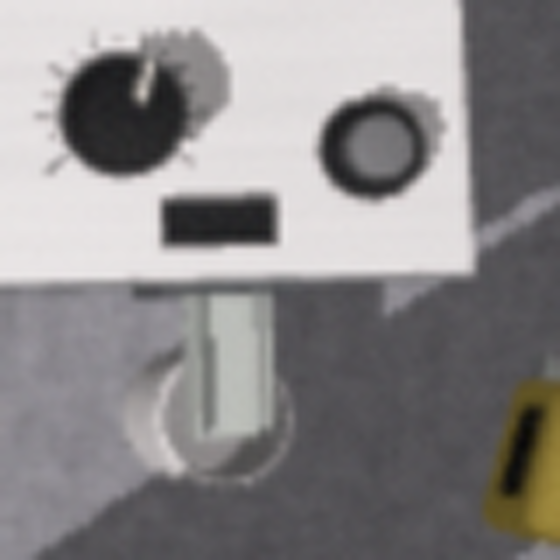

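View pics/fin_s.png

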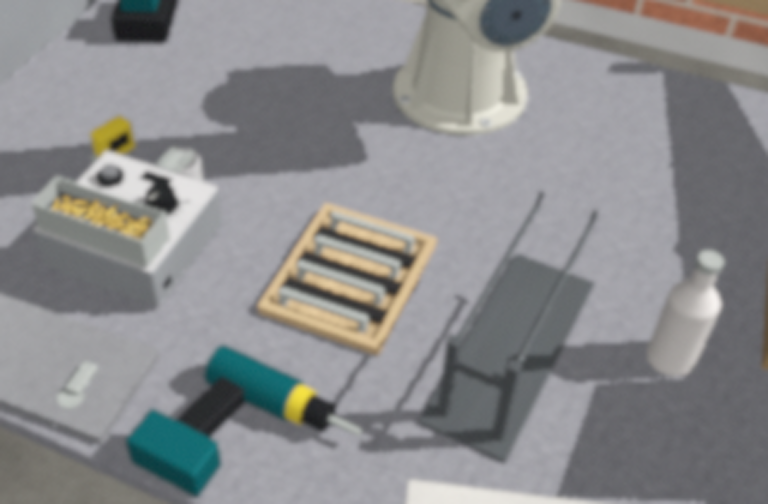

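All four handles sit in the grooves, the cup is under the spout, the dial reads click 8, and the drill, tape measure and bottle have not moved. Handing in.

```bash
python3 -c "
from h import *
print(ticket.sign_off())"
```

```text
the job is handed in; nothing more can be done
None
```

The job is handed in at about 43 s. All four bow handles stand one to a groove in the tray, and the metal cup stands under the spout. The dial was turned from click 10 to click 8, and then the start key was pressed.

**Last checks in the pictures:**
- **Tray and rack:** all four handles are in their grooves and the rack is empty. The tray looked unmoved throughout.
- **Cup:** its centre is within about 3 mm of the drop point.
- **Dial:** the pointer reads between 7.9 and 8.2 clicks depending on how it is measured, which is click 8.
- **Start key:** on release the spring force fell from 3.9 N to about 1 N over about 6 mm above a hard stop, so the key was right down.
- **Bystanders:** the drill, tape measure and bottle look where they were.

**Less certain:**
- **Press force:** the closed fingertips pressed the key with about 48 N, more than the 5 N needed. That is under the 120 N wrist limit. I took the 40 N limit to cover only the arm and gripper body, not the fingertips.
- **Screws:** I could not see any screws in the cup in the pictures.

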